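Lock a hammer-head stud in the strut rail against the rail stop

ROBOT

A 6-joint arm with a two-finger parallel gripper is mounted at the origin on a cart in front of the work surface, level with it; the furniture and walls round the work are solid. World frame = base frame: x ahead of the robot, y to its left, z up, the work surface at z = 0. Lengths are in m, angles in rad, forces in N, time in s.
With the tool pointing down it reaches from about 0.4 to 0.825 m from the base axis. Payload 7 kg.
Tool frame: the origin (TCP) lies on the front face of the gripper's body, between the roots of the fingers; the fingertips stand 66 mm ahead of it and the grasp point (between the pads) lies 47 mm ahead of it; z points along the fingers, y is the line along which they close (so a half turn about z gives the same grasp; the last joint's range is limited). The gripper opens to 88 mm and grips with 3 to 60 N. Pads are 19 mm wide; open, the fingers measure 130 mm over their backs; the gripper's body (78 mm by 193 mm) begins 47 mm behind the grasp point.
Start: joints at [-0.901, 0.359, 0.012, 0, -1.224, -0.288], TCP at [0.251, -0.626, 0.292] pointing down, gripper open.
Joint ranges: [-3.07, 3.07], [-1.43, 2.12], [-1.02, 1.25], [-3.03, 1.67], [-3.05, -0], [-3.03, 3.03]. Speed limits (rad/s): [2.39, 2.39, 3.01, 3.14, 3.14, 3.14].

INTERFACE

Orientations are given as [roll, pitch, yaw] about the fixed x, y, z axes, in that order (R = Rz(yaw) Ry(pitch) Rx(roll)).
In Python, from station import arm gives the robot as it stands. The module is installed in compiled form; this text tells all that it offers.
- The arm moves only by the tool move_arm, never from a script. Its argument "increments" is a list of rows, each an object of numbers: "jaw": the gripper command: -1 is shut, 1 is fully open, values between are in proportion; "dx", "dy", "dz": the shift along the tool's x, y, z in m; "twist": the turn about the tool's z in rad. A call has 1 to 12 rows; each row shifts and turns the commanded pose from where the row before left it, along the tool's axes as they then stand; what a row does not reach is not made up. A row lasts 1/12 s, in which the tool goes at most 41.7 mm and 7.16 degrees, less where a joint would pass 70% of its speed; a pose out of reach is approached as far as the arm can. A call is refused whole if a number of a shift passes 0.0417 or a number of a turn 0.125, either way. A call with a gripper value outside its range is refused whole. The fingers move at their own pace and stop on an object; "force" is the grip in N (left out, the last holds). Time passes only in rows, so rows that do not move let the fingers close. It gives the time, the measured TCP pose, the force, the opening and the grip force at its end, in the units of the state.
- arm.get_state(): the state, without advancing time (a new reading comes with each control period).
- arm.grab_frame(name): name is "scene" or "side" or "wrist"; returns the picture (480x640x3 uint8, blue, green, red); there is no depth.
- arm.camera_info(name): a dict with "K" (3x3 intrinsics, pixels), "k1" (the pictures are not rectified: a ray, as slopes to the right and down, at radius r is drawn at 1 + k1 r^2 times it, then the intrinsics apply), "extrinsics" (4x4, takes a point from camera to world coordinates). Camera axes: x right, y down, z forward; pixel columns grow to the right and rows downward; lengths in m; the calibration is good to about 2 mm. A picture is of the moment at which its call begins: read the wrist's pose just before it. camera_info takes no time and is no camera call; for the wrist camera it gives the pose at the moment of the call.
- arm.job_done(): hands the job in; it is judged then, once.
Trained networks look in the newest picture that a camera, given by its name, has taken for a name from the list of things; names that differ only in an ending like _2 or _b are one class to them, and where a whole thing is asked for, a point or a joint stands for the part that bears it (a point fixed in the world has none). Each returns a list of dicts, best first, with "score" (0 to 1); they miss things now and then, are a little off and sometimes report something else, mostly with a low value. They report only what shows in the picture. A call takes as long as a camera call. They do not tell look-alikes from the thing itself.
- arm.find_in(camera, name): "position" ([x, y, z] in m, in world coordinates, good to about 4 mm: the middle of the surface that is visible of it).
- arm.silhouettes(camera, name): "pixels" (480x640 bool, what is visible of it).
- arm.pinpoint(camera, name): "position" ([x, y, z] in m, in world coordinates, good to about 4 mm: a listed point, or the origin of a listed thing).
The state is a dict: "t": time; "q": joint angles; "qd": joint speeds; "joint_efforts": joint torques, N m; "eef_pos": TCP position; "ee_rot": TCP orientation; "force": force on the tool from outside, world axes, zero at the start; "moment": the same for the moment, N m; "width": finger opening in m; "gripper_force": force on a finger pad.
Only numpy, scipy, OpenCV 4.12 (cv2) and the standard library are available. Lean on these libraries where they do the work, as an engineer would, in place of code of your own. Each camera call takes 0.05 s, during which the arm holds its last target. There are 200 camera calls.

TASK

Take the red-handled locking stud out of its grey holder and lower its head into the slot of the strut rail on the open side of the blue stop, a few centimetres clear of the stop's sprung pad, until its collar sits on the lips. Turn it a quarter turn clockwise so that the head catches under the lips, then slide it along the slot until it has pressed the sprung pad firmly home, and let go so that it stays standing there with the pad still touching it. Feel your way gently, without forcing anything, and leave the cell, the tape and the screwdriver where they lie.

Things in the scene. Friction and masses are not known exactly. Their poses are not given: they have to be found in the camera images.
- stud_grip (a point): Centre of the red grip bar of the loose locking stud: 16 mm thick (this x), 38 mm long (y), 28 mm high (z = stud axis, up). Below the bar a neck 16 mm across, 10 mm high, then a dark round collar 40 mm across, 5 mm thick, its underside 29 mm below this point. It starts in the holder, collar on the holder's top.
- stud: The same stud (about 0.11 to 0.22 kg); origin on its axis at the collar's underside. Below: a 12 mm shank 9 mm long, then the hammer head 34 mm long (x, across the bar), 19.5 mm wide (y), ending in a 29 x 15 mm lead-in nose 20 mm below the origin. In the rail the head turns only clockwise seen from above and stops against the walls at about 95 to 105 degrees.
- holder: Grey fixed holder block, 80 x 70 mm and 32 mm high, origin at the centre of its underside; a pocket 38 mm long (along its x), 23.5 mm wide and 25 mm deep in the middle of its top takes the stud's head.
- slot (a point): Slot of the fixed strut rail, a bare metal channel lying slot up, 300 mm long (this x), 41 mm wide and high. The point is mid-length, mid-slot, level with the lips' tops; y across, z up. Slot 22 mm wide, full length; the lips reach 8 mm down; inside it is 36 mm wide and 38 mm deep from the lips' tops.
- rail: The same rail; origin at the centre of its underside on the bench, 41 mm below the slot point, axes as the slot's. At each end a foot with a bolt, 11 mm high, reaches 38 mm farther along the bench.
- stop_angle: Blue stop fixed on the rail, a 22 mm high block; origin at the foot of its front face, level with the lips' tops; +x along the rail over the open side, where the stud goes in. In front stands a dark sprung pad (30 wide, tops 13.5 mm), its face set 10 to 32 mm out: not measured, feel for it. It gives 5 mm at under 0.3 N, then is solid: 3 N or more shows it is home, over 18 N does damage.
- cell: Loose pouch cell with yellow edges, 67 x 93 x 7 mm, flat on the bench in front; origin at its underside. Leave alone.
- tape: Loose roll of amber tape, 68 x 74 x 12 mm, flat on the bench in front; origin at its underside. Leave alone.
- driver: Loose blue-handled screwdriver, 158 mm long (its y), 22 mm thick, on the bench; origin at its underside. Leave alone.
There are look-alikes about, which are no part of the job. There is more than one size of the stud; the job needs the smallest.

How it is judged:
On the way, in this order (a step that is already met when the one before it is completed fails the run):
1. the stud's head is down in the slot, not yet turned, collar on the lips, clear of the stop's pad (z of stud_grip in the frame of slot between 0.0265 and 0.0312 m and y of stud_grip in the frame of slot between -0.006 and 0.006 m and angle between stud_grip's own z axis and vertical below 0.12 rad and contact force between stud and stop_angle below 0.02 N and x of stud_grip in the frame of stop_angle above 0.025 m and angle between the x axis of stud_grip and the x axis of slot, either way round below 0.3 rad), for 0.1 s.
2. the stud is turned a quarter turn, head under the lips, still clear of the stop's pad (z of stud_grip in the frame of slot between 0.0265 and 0.0312 m and y of stud_grip in the frame of slot between -0.006 and 0.006 m and angle between stud_grip's own z axis and vertical below 0.12 rad and angle between the y axis of stud_grip and the x axis of slot, either way round below 0.26 rad and contact force between stud and stop_angle below 0.02 N), for 0.2 s.
3. the turned stud presses the stop's pad firmly home, with at least 3 N (z of stud_grip in the frame of slot between 0.0265 and 0.0312 m and y of stud_grip in the frame of slot between -0.006 and 0.006 m and angle between stud_grip's own z axis and vertical below 0.12 rad and angle between the y axis of stud_grip and the x axis of slot, either way round below 0.26 rad and contact force between stud and stop_angle above 3 N), for 0.2 s.
At the end, for the whole second after the job is handed in: The stud stands upright (within 7 degrees) in the rail's slot with its collar on the lips (within 2.5 mm), its head turned across the slot (bar along the rail within 15 degrees), and its collar still touching the stop's sprung pad on the open side; released and at rest (z of stud_grip in the frame of slot between 0.0265 and 0.0312 m and y of stud_grip in the frame of slot between -0.006 and 0.006 m and angle between stud_grip's own z axis and vertical below 0.12 rad and angle between the y axis of stud_grip and the x axis of slot, either way round below 0.26 rad and contact force between stud and stop_angle above 0.02 N and x of stud_grip in the frame of stop_angle between 0.022 and 0.055 m and linear speed of stud below 0.01 m/s).
It fails at once if the stud is pressed on the stop with more than 18 N (contact force between stud and stop_angle above 18 N).
It fails at once if the stud is forced in the rail with more than 40 N (contact force between stud and rail above 40 N).
It fails at once if the cell, the tape or the screwdriver is moved by more than 15 mm (distance of any of cell, tape, driver from where it was at the start of the episode above 0.015 m).
It also fails if it takes over 69 s, if anything falls off the work surface, if the arm or the gripper's body presses on something with over 40 N, if the wrist force passes 120 N, or if a joint passes its speed limit or range.

## Working session

There is one attempt and no reset: what is moved stays moved. The work goes in short steps, Python scripts to look and compute and a tool call to move; the robot and the scene stay as the last step left them, time stands still between calls to the robot, and variables do not carry over. Pictures are saved under pics/ and viewed, at most 10 in all, crops included, and the job is handed in when it is done.

Besides the shell and the picture viewer there is one more tool, called after "Call:" as a command line: name --argument value ..., lists and objects as JSON in quotes. move_arm: Moves the arm, as the interface text tells. Its arguments: {"type":"object","properties":{"increments":{"type":"array"},"force":{"type":"number"}},"required":["increments"]}

```bash
mkdir -p pics
cat > h.py <<'E'
import numpy as np, cv2
from scipy.spatial.transform import Rotation as R
from station import arm
def project(cam,P,ci=None):
    ci=ci or arm.camera_info(cam); T=np.linalg.inv(np.array(ci["extrinsics"])); P=np.atleast_2d(P)
    c=P@T[:3,:3].T+T[:3,3]; s=c[:,:2]/c[:,2:]; s=s*(1+ci["k1"]*(s**2).sum(1,keepdims=True))
    K=np.array(ci["K"]); return s@K[:2,:2].T+K[:2,2]
def onplane(cam,uv,z,ci=None):
    ci=ci or arm.camera_info(cam); K=np.array(ci["K"]); T=np.array(ci["extrinsics"])
    uv=np.atleast_2d(uv).astype(float); d=(uv-K[:2,2])/np.diag(K)[:2]; s=d.copy()
    for _ in range(20): s=d/(1+ci["k1"]*(s**2).sum(1,keepdims=True))
    r=np.c_[s,np.ones(len(s))]@T[:3,:3].T; o=T[:3,3]
    return o+r*((z-o[2])/r[:,2])[:,None]
E
python3 - <<'E'
from h import *
np.set_printoptions(precision=4,suppress=True)
st=arm.get_state();print({k:np.round(v,3) for k,v in st.items()})
for c in ["scene","side","wrist"]:
    im=arm.grab_frame(c);cv2.imwrite(f"pics/{c}0.png",im)
    ci=arm.camera_info(c);print(c,np.array(ci["extrinsics"])[:3,3],ci["k1"],np.array(ci["K"])[0])
    for n in ["stud_grip","slot","stop_angle","holder","stud","cell","tape","driver"]:
        r=arm.pinpoint(c,n); print(n,[(round(d["score"],2),np.round(d["position"],3).tolist(),project(c,d["position"],ci)[0].round().tolist()) for d in r[:5]])
E
```

```text
{'t': np.float64(0.0), 'q': array([-0.901,  0.359,  0.011, -0.   , -1.224, -0.288]), 'qd': array([ 0.001,  0.001, -0.   , -0.   ,  0.001,  0.001]), 'joint_efforts': array([  0.001, -58.272,  29.305,   6.997,   0.007,  -0.   ]), 'eef_pos': array([ 0.251, -0.626,  0.291]), 'ee_rot': array([ 3.14, -0.  , -2.76]), 'force': array([-0.199, -0.209,  0.507]), 'moment': array([ 0.014,  0.03 , -0.028]), 'gripper_force': np.float64(0.0), 'width': np.float64(0.088)}
scene [-0.0562  0.4897  0.6354] -0.016704934204698277 [465.6641   0.     327.419 ]
stud_grip [(0.85, [0.458, -0.045, 0.066], [381.0, 212.0]), (0.73, [0.484, 0.243, 0.057], [250.0, 274.0]), (0.7, [0.496, 0.352, 0.071], [189.0, 294.0])]
slot [(0.64, [0.565, -0.1, 0.042], [364.0, 188.0])]
stop_angle [(0.6, [0.561, -0.134, 0.043], [377.0, 183.0])]
holder [(0.91, [0.484, 0.24, 0.004], [256.0, 294.0])]
stud [(0.86, [0.498, 0.355, 0.028], [192.0, 312.0]), (0.84, [0.487, 0.241, 0.03], [252.0, 283.0]), (0.67, [0.457, -0.044, 0.025], [380.0, 229.0]), (0.22, [0.484, 0.24, 0.0], [256.0, 295.0])]
cell [(0.59, [0.37, 0.1, 0.002], [355.0, 294.0])]

[... 365 characters left out ...]
42], [319.0, 204.0])]
stop_angle [(0.79, [0.564, -0.128, 0.042], [325.0, 200.0]), (0.68, [0.369, -0.171, -0.0], [409.0, 222.0])]
holder [(0.86, [0.483, 0.243, 0.001], [279.0, 299.0])]
stud [(0.86, [0.485, 0.24, 0.032], [278.0, 283.0]), (0.86, [0.461, -0.049, 0.026], [353.0, 225.0]), (0.59, [0.502, 0.351, 0.03], [233.0, 315.0]), (0.55, [0.371, 0.279, -0.001], [330.0, 326.0])]
cell [(0.69, [0.37, 0.097, -0.001], [370.0, 274.0])]
tape [(0.56, [0.37, -0.173, -0.001], [408.0, 222.0])]
driver [(0.61, [0.373, 0.28, -0.002], [329.0, 327.0])]
wrist [ 0.1779 -0.6557  0.385 ] -0.06233056725761511 [351.3273   0.     322.0335]
stud_grip []
slot []
stop_angle []
holder []
stud []
cell []
tape []
driver []
```

View pics/scene0.png

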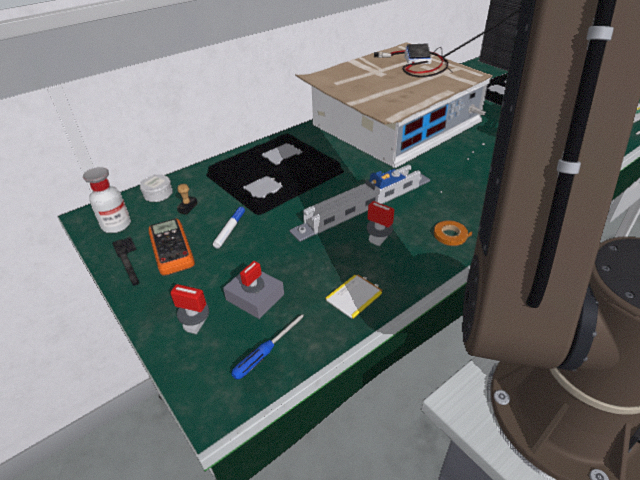

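View pics/side0.png

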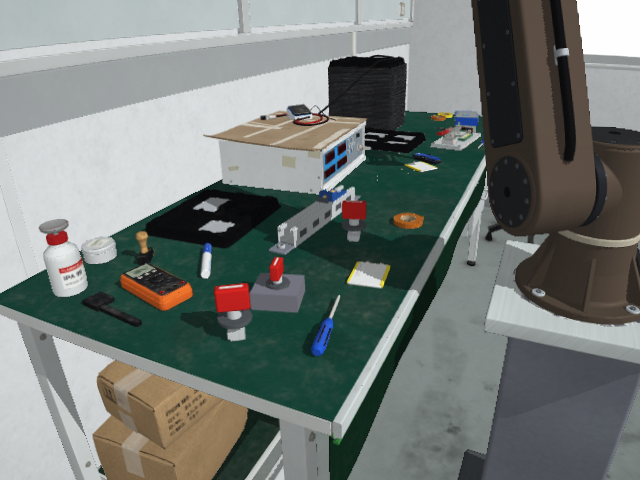

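Run:
```python
from h import *
a=cv2.imread("pics/scene0.png");b=cv2.imread("pics/side0.png")
A=cv2.resize(a[165:345,165:285],None,fx=2.5,fy=2.5,interpolation=2)[:450]
A=cv2.resize(a[240:340,160:290],(400,300),interpolation=2)
B=cv2.resize(a[160:250,285:435],(400,240),interpolation=2)
C=cv2.resize(b[250:350,205:345],(400,286),interpolation=2)
D=cv2.resize(b[180:260,270:380],(400,290),interpolation=2)
o=np.zeros((600,800,3),np.uint8);o[:300,:400]=A;o[:240,400:]=B;o[300:586,:400]=C;o[300:590,400:]=D
cv2.imwrite("pics/crop1.png",o)
st=arm.get_state();Rt=R.from_euler("xyz",st["ee_rot"]).as_matrix();E=np.array(arm.camera_info("wrist")["extrinsics"])
print(Rt.T@(E[:3,3]-st["eef_pos"]),"\n",Rt.T@E[:3,:3],Rt)
```

```text
[ 0.07924617  0.00018536 -0.09282939] 
 [[-7.74149576e-04 -9.56858781e-01 -2.90552361e-01]
 [ 9.99998203e-01 -2.37991605e-04 -1.88063806e-03]
 [ 1.73035602e-03 -2.90553295e-01  9.56857246e-01]] [[-9.28002359e-01 -3.72574318e-01  6.88727542e-06]
 [-3.72574318e-01  9.28002359e-01 -1.77801984e-05]
 [ 2.33037439e-07 -1.90660880e-05 -1.00000000e+00]]
```

View pics/crop1.png

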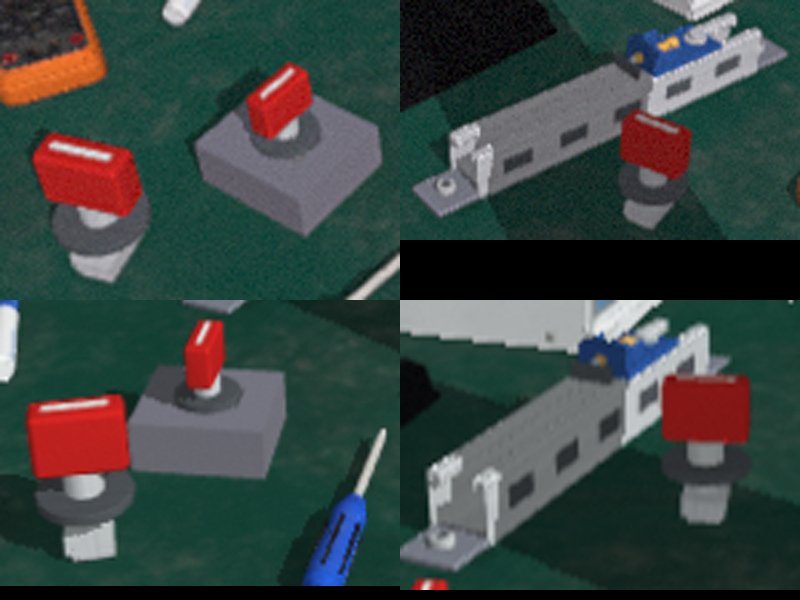

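Candidates, in scene pixels: the stud standing at (189,300), the stud in the holder at (250,274), and the stud standing at (380,225). The one in the grey holder is visibly the smallest and matches the description, so it is the target. The rail's open side runs towards +y, and the pad faces the end at scene (300,225).

Call:
move_arm --increments '[{"jaw": 1, "dx": -0.021, "dy": 0.017}, {"dx": -0.021, "dy": 0.017}, {"dx": -0.021, "dy": 0.017}, {"dx": -0.021, "dy": 0.017}, {"dx": -0.021, "dy": 0.017}, {"dx": -0.021, "dy": 0.017}, {"dx": -0.021, "dy": 0.017}, {"dx": -0.021, "dy": 0.017}, {"dx": -0.021, "dy": 0.017}, {"dx": -0.021, "dy": 0.017}, {"dx": -0.021, "dy": 0.017}, {"dx": -0.021, "dy": 0.017}]'

```text
$.increments[0]: bad value
```

Call:
move_arm --increments '[{"dx": -0.021, "dy": 0.017}, {"dx": -0.021, "dy": 0.017}, {"dx": -0.021, "dy": 0.017}, {"dx": -0.021, "dy": 0.017}, {"dx": -0.021, "dy": 0.017}, {"dx": -0.021, "dy": 0.017}, {"dx": -0.021, "dy": 0.017}, {"dx": -0.021, "dy": 0.017}, {"dx": -0.021, "dy": 0.017}, {"dx": -0.021, "dy": 0.017}, {"dx": -0.021, "dy": 0.017}, {"dx": -0.011, "dy": 0.009}]'

```text
$.increments[0]: bad value
```

Call:
move_arm --increments '[{"twist": -0.12}, {"twist": -0.12}, {"twist": -0.12}, {"twist": -0.12}, {"twist": -0.12}, {"twist": -0.12}, {"twist": -0.12}, {"twist": -0.12}, {"twist": -0.12}, {"twist": -0.12}, {"twist": -0.12}, {"twist": -0.12}]'

```text
$.increments[0]: bad value
```

Call:
move_arm --increments '[{"twist": -0.12}, {"twist": -0.12}, {"twist": -0.12}, {"twist": -0.12}, {"twist": -0.12}, {"twist": -0.12}, {"twist": -0.12}, {"twist": -0.12}, {"twist": -0.12}, {"twist": -0.12}, {"twist": -0.12}, {"dz": 0}]'

```text
$.increments[0]: bad value
```

Run:
```python
from h import *
st=arm.get_state();print({k:np.round(st[k],4) for k in ("t","q","eef_pos","ee_rot","force")})
c="wrist";im=arm.grab_frame(c);cv2.imwrite("pics/wrist1.png",im);ci=arm.camera_info(c)
for n in ["slot","rail","stop_angle"]:
    r=arm.pinpoint(c,n); print(n,[(round(d["score"],2),np.round(d["position"],4).tolist(),project(c,d["position"],ci)[0].round().tolist()) for d in r[:5]])
import pickle;pickle.dump(ci,open("ci1.pkl","wb"))
```

```text
{'t': np.float64(1.35), 'q': array([-0.9009,  0.3586,  0.0119,  0.    , -1.2241, -0.2881]), 'eef_pos': array([ 0.2515, -0.6264,  0.2922]), 'ee_rot': array([-3.1416, -0.    , -2.7598]), 'force': array([ 0.5394, -0.9391, -0.29  ])}
slot []
rail []
stop_angle []
```

View pics/wrist1.png

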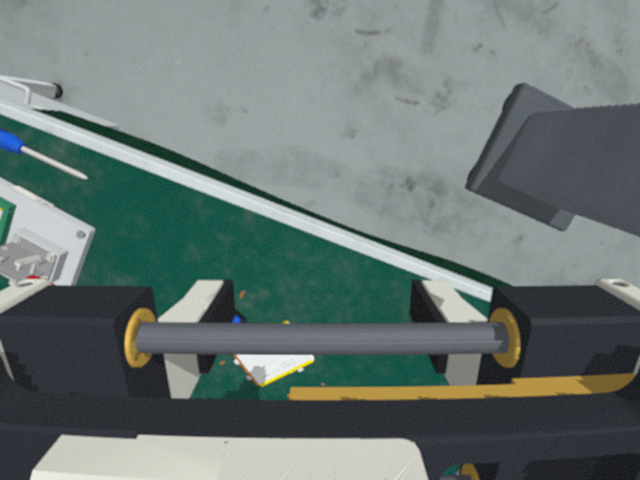

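The wrist view still shows the start pose: bench edge, with the gripper fingers at about (210,320) and (430,320). The call was refused because every row needs all five keys.

Call:
move_arm --increments '[{"jaw": 1, "dx": -0.021, "dy": 0.017, "dz": 0, "twist": 0}, {"jaw": 1, "dx": -0.021, "dy": 0.017, "dz": 0, "twist": 0}, {"jaw": 1, "dx": -0.021, "dy": 0.017, "dz": 0, "twist": 0}, {"jaw": 1, "dx": -0.021, "dy": 0.017, "dz": 0, "twist": 0}, {"jaw": 1, "dx": -0.021, "dy": 0.017, "dz": 0, "twist": 0}, {"jaw": 1, "dx": -0.021, "dy": 0.017, "dz": 0, "twist": 0}, {"jaw": 1, "dx": -0.021, "dy": 0.017, "dz": 0, "twist": 0}, {"jaw": 1, "dx": -0.021, "dy": 0.017, "dz": 0, "twist": 0}, {"jaw": 1, "dx": -0.021, "dy": 0.017, "dz": 0, "twist": 0}, {"jaw": 1, "dx": -0.021, "dy": 0.017, "dz": 0, "twist": 0}, {"jaw": 1, "dx": -0.021, "dy": 0.017, "dz": 0, "twist": 0}, {"jaw": 1, "dx": -0.021, "dy": 0.017, "dz": 0, "twist": 0}]'

```text
t: 2.55
eef_pos: [0.4098, -0.342, 0.2924]
ee_rot: [-3.141, 0.0, -2.76]
force: [0.1, -1.0, 1.2]
width: 0.0875
gripper_force: 0.0
```

Call:
move_arm --increments '[{"jaw": 1, "dx": -0.021, "dy": 0.017, "dz": 0, "twist": 0}, {"jaw": 1, "dx": -0.021, "dy": 0.017, "dz": 0, "twist": 0}, {"jaw": 1, "dx": -0.021, "dy": 0.017, "dz": 0, "twist": 0}, {"jaw": 1, "dx": -0.021, "dy": 0.017, "dz": 0, "twist": 0}, {"jaw": 1, "dx": -0.021, "dy": 0.017, "dz": 0, "twist": 0}, {"jaw": 1, "dx": -0.021, "dy": 0.017, "dz": 0, "twist": 0}, {"jaw": 1, "dx": -0.021, "dy": 0.017, "dz": 0, "twist": 0}, {"jaw": 1, "dx": -0.021, "dy": 0.017, "dz": 0, "twist": 0}, {"jaw": 1, "dx": -0.021, "dy": 0.017, "dz": 0, "twist": 0}, {"jaw": 1, "dx": -0.021, "dy": 0.017, "dz": 0, "twist": 0}, {"jaw": 1, "dx": -0.021, "dy": 0.017, "dz": 0, "twist": 0}, {"jaw": 1, "dx": -0.01, "dy": 0.008, "dz": 0, "twist": 0}]'

```text
t: 3.55
eef_pos: [0.5616, -0.0702, 0.2922]
ee_rot: [-3.141, 0.001, -2.758]
force: [0.2, -0.3, -0.5]
width: 0.0876
gripper_force: 0.0
```

Call:
move_arm --increments '[{"jaw": 1, "dx": 0, "dy": 0, "dz": 0, "twist": -0.12}, {"jaw": 1, "dx": 0, "dy": 0, "dz": 0, "twist": -0.12}, {"jaw": 1, "dx": 0, "dy": 0, "dz": 0, "twist": -0.12}, {"jaw": 1, "dx": 0, "dy": 0, "dz": 0, "twist": -0.12}, {"jaw": 1, "dx": 0, "dy": 0, "dz": 0, "twist": -0.12}, {"jaw": 1, "dx": 0, "dy": 0, "dz": 0, "twist": -0.12}, {"jaw": 1, "dx": 0, "dy": 0, "dz": 0, "twist": -0.12}, {"jaw": 1, "dx": 0, "dy": 0, "dz": 0, "twist": -0.12}, {"jaw": 1, "dx": 0, "dy": 0, "dz": 0, "twist": -0.12}, {"jaw": 1, "dx": 0, "dy": 0, "dz": 0, "twist": -0.12}, {"jaw": 1, "dx": 0, "dy": 0, "dz": 0, "twist": -0.12}, {"jaw": 1, "dx": 0, "dy": 0, "dz": 0, "twist": -0.12}]'

```text
t: 4.55
eef_pos: [0.5601, -0.0727, 0.2922]
ee_rot: [3.142, -0.0, -1.314]
force: [-0.5, 0.2, 0.6]
width: 0.0877
gripper_force: 0.0
```

Call:
move_arm --increments '[{"jaw": 1, "dx": 0, "dy": 0, "dz": 0, "twist": -0.12}, {"jaw": 1, "dx": 0, "dy": 0, "dz": 0, "twist": -0.12}, {"jaw": 1, "dx": 0, "dy": 0, "dz": 0, "twist": -0.12}, {"jaw": 1, "dx": 0, "dy": 0, "dz": 0, "twist": -0.12}, {"jaw": 1, "dx": 0, "dy": 0, "dz": 0, "twist": -0.12}, {"jaw": 1, "dx": 0, "dy": 0, "dz": 0, "twist": -0.12}, {"jaw": 1, "dx": 0, "dy": 0, "dz": 0, "twist": -0.12}, {"jaw": 1, "dx": 0, "dy": 0, "dz": 0, "twist": -0.12}, {"jaw": 1, "dx": 0, "dy": 0, "dz": 0, "twist": -0.12}, {"jaw": 1, "dx": 0, "dy": 0, "dz": 0, "twist": -0.12}, {"jaw": 1, "dx": 0, "dy": 0, "dz": 0, "twist": -0.12}, {"jaw": 1, "dx": 0, "dy": 0, "dz": 0, "twist": 0}]'

```text
t: 5.55
eef_pos: [0.5601, -0.0727, 0.2923]
ee_rot: [3.142, -0.0, 0.006]
force: [-0.1, 0.1, -0.4]
width: 0.0875
gripper_force: 0.0
```

Run:
```python
from h import *
st=arm.get_state();print({k:np.round(st[k],4) for k in ("t","q","eef_pos","ee_rot","force")})
c="wrist";im=arm.grab_frame(c);cv2.imwrite("pics/wrist2.png",im);ci=arm.camera_info(c)
for n in ["slot","rail","stop_angle"]:
    r=arm.pinpoint(c,n); print(n,[(round(d["score"],2),np.round(d["position"],4).tolist(),project(c,d["position"],ci)[0].round().tolist()) for d in r[:5]])
import pickle;pickle.dump(ci,open("ci2.pkl","wb"))
```

```text
{'t': np.float64(5.55), 'q': array([ 0.2174,  0.1783, -0.2349,  0.    , -1.1575,  1.359 ]), 'eef_pos': array([ 0.5601, -0.0727,  0.2923]), 'ee_rot': array([ 3.1416, -0.    ,  0.0056]), 'force': array([-0.1309,  0.1281, -0.4271])}
slot [(0.92, [0.5632, -0.1007, 0.0452], [350.0, 210.0])]
rail [(0.92, [0.5652, -0.0994, 0.0], [345.0, 200.0])]
stop_angle [(0.58, [0.5679, -0.1324, 0.0393], [381.0, 204.0])]
```

View pics/wrist2.png

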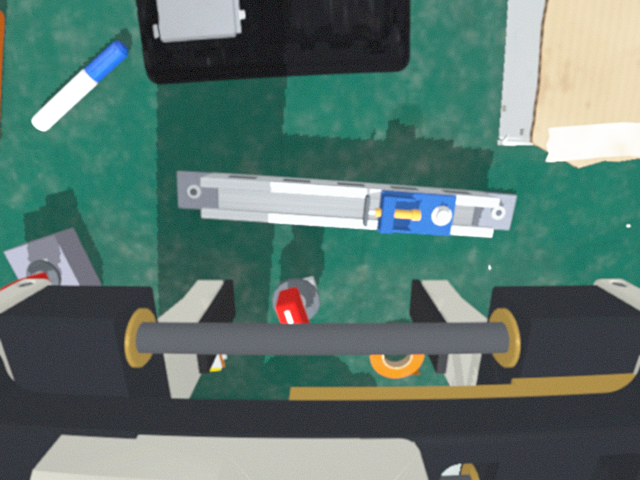

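The rail lies across the image: left (+y) end at (201,197), stop block at (380–455,212), pad face near (366,207), open side to the left. I'll refine the slot lines in an enlarged crop.

Run:
```python
from h import *
a=cv2.imread("pics/wrist2.png")
A=cv2.resize(a[165:240,180:340],(800,375),interpolation=cv2.INTER_CUBIC)
B=cv2.resize(a[180:240,330:470],(525,225),interpolation=cv2.INTER_CUBIC)
o=np.zeros((600,800,3),np.uint8);o[:375]=A;o[375:,:525]=B
cv2.imwrite("pics/crop2.png",o)
for u in (220,250,290,320,350): print(u,a[172:232,u].mean(1).astype(int).tolist())
```

```text
220 [99, 144, 171, 177, 177, 182, 193, 209, 210, 210, 206, 207, 203, 205, 212, 202, 199, 205, 201, 201, 203, 204, 210, 209, 207, 201, 207, 205, 207, 204, 201, 200, 203, 202, 203, 193, 187, 191, 202, 212, 207, 203, 208, 207, 212, 212, 194, 139, 78, 57, 62, 65, 63, 64, 66, 66, 67, 70, 69, 68]
250 [81, 86, 112, 143, 140, 120, 132, 168, 196, 210, 212, 211, 207, 210, 207, 209, 212, 207, 201, 205, 204, 202, 205, 207, 209, 210, 210, 208, 208, 210, 208, 203, 202, 207, 206, 206, 202, 199, 187, 188, 200, 211, 205, 207, 206, 209, 211, 214, 196, 135, 79, 63, 67, 68, 69, 65, 65, 60, 60, 62]
290 [69, 66, 64, 61, 81, 123, 150, 127, 119, 144, 186, 236, 255, 254, 253, 253, 253, 253, 253, 253, 252, 236, 214, 212, 210, 208, 215, 211, 213, 214, 213, 216, 214, 208, 214, 210, 215, 216, 208, 210, 198, 189, 222, 248, 253, 253, 252, 252, 252, 253, 255, 245, 175, 109, 94, 102, 97, 99, 100, 94]
320 [74, 76, 78, 76, 75, 71, 88, 126, 168, 182, 187, 183, 191, 235, 254, 254, 253, 252, 253, 253, 253, 253, 251, 234, 216, 213, 211, 212, 216, 218, 215, 212, 216, 216, 212, 212, 213, 213, 216, 213, 215, 211, 200, 190, 221, 248, 253, 253, 253, 253, 253, 253, 255, 243, 161, 84, 65, 65, 63, 68]
350 [84, 87, 85, 91, 86, 92, 86, 78, 91, 126, 152, 132, 113, 144, 181, 234, 254, 253, 253, 253, 253, 253, 252, 253, 251, 236, 218, 215, 216, 213, 214, 213, 215, 215, 215, 214, 209, 209, 209, 212, 214, 217, 212, 210, 202, 189, 223, 249, 253, 253, 253, 253, 252, 253, 255, 243, 169, 105, 86, 87]
```

View pics/crop2.png

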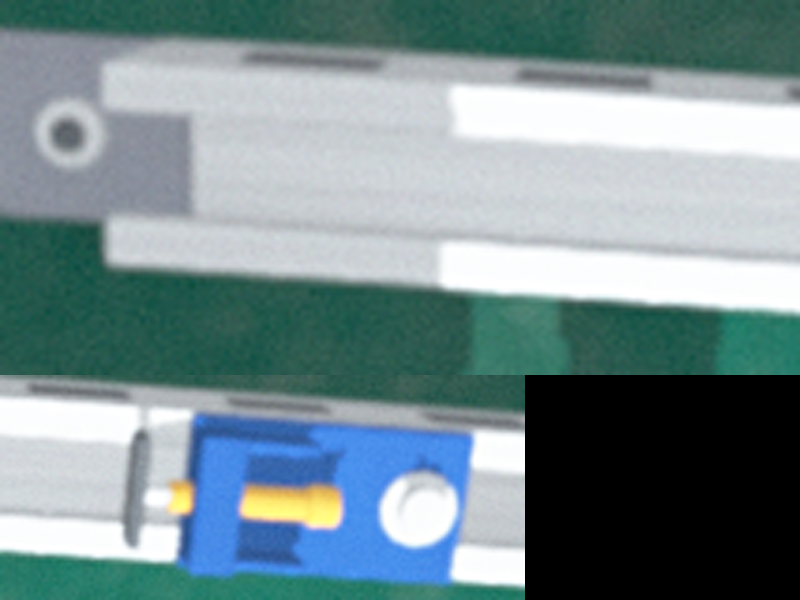

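Run:
```python
from h import *
import pickle
ci=pickle.load(open("ci2.pkl","rb"));np.set_printoptions(precision=4,suppress=True)
u=[201,290,320,350]
o1=onplane("w",list(zip(u,[177.2,182.3,184.7,186.8])),.041,ci);o2=onplane("w",list(zip(u,[218.8,224.2,226,228.3])),.041,ci)
i=onplane("w",[(290,193.4),(320,195.2),(350,197.4)],.041,ci);j=onplane("w",[(290,213.7),(320,215.8),(350,217.7)],.041,ci)
print((o1-o2)[:,0],(i-j)[:,0],o1,o2)
p1=np.polyfit(o1[:,1],o1[:,0],1);p2=np.polyfit(o2[:,1],o2[:,0],1);print(p1,p2)
p3=np.polyfit(i[:,1],i[:,0],1);p4=np.polyfit(j[:,1],j[:,0],1);print(p3,p4)
print("pad",onplane("w",[(365,208)],.0545,ci),"block",onplane("w",[(380.5,193),(378,226)],.041,ci))
arm.grab_frame("scene");arm.grab_frame("side")
for c in ("scene","side"):
  for n in ("stud_grip","holder","stud"):
    r=arm.pinpoint(c,n);print(c,n,[np.round(d["position"],4) for d in r if abs(d["position"][1]-.243)<.03])
```

```text
[0.042  0.0424 0.0419 0.0423] [0.0206 0.0209 0.0207] [[ 0.5963  0.0454  0.041 ]
 [ 0.5906 -0.042   0.041 ]
 [ 0.5881 -0.0713  0.041 ]
 [ 0.586  -0.1008  0.041 ]] [[ 0.5542  0.0496  0.041 ]
 [ 0.5482 -0.0408  0.041 ]
 [ 0.5462 -0.0711  0.041 ]
 [ 0.5437 -0.1016  0.041 ]]
[0.0701 0.5932] [0.0691 0.5509]
[0.0706 0.5826] [0.0718 0.562 ]
pad [[ 0.5676 -0.1145  0.0545]] block [[ 0.5798 -0.1311  0.041 ]
 [ 0.546  -0.1301  0.041 ]]
scene stud_grip [array([0.4842, 0.2416, 0.0578])]
scene holder []
scene stud [array([0.4882, 0.2364, 0.0309])]
side stud_grip [array([0.4877, 0.2396, 0.0624])]
side holder [array([0.4804, 0.2439, 0.0011])]
side stud [array([0.4876, 0.2402, 0.0351])]
```

Call:
move_arm --increments '[{"jaw": 1, "dx": -0.0074, "dy": -0.0314, "dz": 0.004, "twist": 0}, {"jaw": 1, "dx": -0.0074, "dy": -0.0314, "dz": 0.004, "twist": 0}, {"jaw": 1, "dx": -0.0074, "dy": -0.0314, "dz": 0.004, "twist": 0}, {"jaw": 1, "dx": -0.0074, "dy": -0.0314, "dz": 0.004, "twist": 0}, {"jaw": 1, "dx": -0.0074, "dy": -0.0314, "dz": 0.004, "twist": 0}, {"jaw": 1, "dx": -0.0074, "dy": -0.0314, "dz": 0.004, "twist": 0}, {"jaw": 1, "dx": -0.0074, "dy": -0.0314, "dz": 0.004, "twist": 0}, {"jaw": 1, "dx": -0.0074, "dy": -0.0314, "dz": 0.004, "twist": 0}, {"jaw": 1, "dx": -0.0074, "dy": -0.0314, "dz": 0.004, "twist": 0}, {"jaw": 1, "dx": -0.0074, "dy": -0.0314, "dz": 0.004, "twist": 0}, {"jaw": 1, "dx": 0, "dy": 0, "dz": 0, "twist": 0}, {"jaw": 1, "dx": 0, "dy": 0, "dz": 0, "twist": 0}]'

```text
t: 7.15
eef_pos: [0.4857, 0.243, 0.2518]
ee_rot: [3.141, 0.001, 0.003]
force: [0.7, -0.2, -0.6]
width: 0.0876
gripper_force: 0.0
```

Run:
```python
from h import *
import pickle
np.set_printoptions(precision=4,suppress=True)
st=arm.get_state();print({k:np.round(st[k],4) for k in ("t","q","eef_pos","ee_rot","force")})
c="wrist";im=arm.grab_frame(c);cv2.imwrite("pics/wrist3.png",im);ci=arm.camera_info(c);pickle.dump(ci,open("ci3.pkl","wb"))
for n in ["stud_grip","stud","holder"]:
    r=arm.pinpoint(c,n); print(n,[(round(d["score"],2),np.round(d["position"],4).tolist(),project(c,d["position"],ci)[0].round().tolist()) for d in r[:5]])
# holder & bar
for n in ["holder","stud_grip"]:
  for d in arm.silhouettes(c,n)[:3]:
    m=d["pixels"].astype(np.uint8);v,uu=np.nonzero(m);print(n,d["score"],m.sum(),uu.mean(),v.mean(),cv2.minAreaRect(np.c_[uu,v].astype(np.float32)))
hsv=cv2.cvtColor(im,cv2.COLOR_BGR2HSV)
red=(((hsv[...,0]<8)|(hsv[...,0]>172))&(hsv[...,1]>140)&(hsv[...,2]>60)).astype(np.uint8)
n,l,s,ce=cv2.connectedComponentsWithStats(red)
for k in range(1,n):
    if s[k,4]>150: print("red",s[k],ce[k])
g=project(c,[[.486,.24,.06]],ci)[0].astype(int)
x0=max(0,g[0]-80);y0=max(0,g[1]-60);cv2.imwrite("pics/crop3.png",cv2.resize(im[y0:y0+120,x0:x0+160],(800,600),interpolation=2));print(x0,y0)
```

```text
{'t': np.float64(7.15), 'q': array([ 0.8248,  0.174 , -0.3379, -0.    , -1.0596,  0.7488]), 'eef_pos': array([0.4857, 0.243 , 0.2518]), 'ee_rot': array([3.1411, 0.0005, 0.0028]), 'force': array([ 0.7475, -0.1865, -0.6138])}
stud_grip [(0.91, [0.5005, 0.3547, 0.0691], [183.0, 214.0]), (0.84, [0.4837, 0.2404, 0.0585], [323.0, 230.0]), (0.32, [0.4836, 0.2386, -0.0019], [325.0, 214.0])]
stud [(0.98, [0.4839, 0.2398, 0.032], [324.0, 222.0]), (0.83, [0.4568, -0.0443, 0.0254], [606.0, 247.0]), (0.63, [0.5003, 0.3551, 0.0278], [199.0, 204.0])]
holder [(0.77, [0.4879, 0.2391, 0.0022], [324.0, 211.0])]
holder 0.65 4914 322.56247456247456 215.53459503459504 ((322.3073425292969, 218.35780334472656), (89.74832153320312, 76.62610626220703), 73.3007583618164)
stud_grip 0.96 3798 194.99289099526067 211.16298051606108 ((196.77865600585938, 206.93441772460938), (66.70721435546875, 69.90814208984375), 50.194427490234375)
stud_grip 0.58 1774 322.5445321307779 224.39177001127396 ((321.6724548339844, 223.06898498535156), (43.57121658325195, 47.74292755126953), 78.11134338378906)
stud_grip 0.56 3021 610.5902019198941 251.391923204237 ((606.0, 255.0), (64.0, 66.0), 90.0)
red [ 151  185   68   68 2185] [186.4888 216.6224]
red [300 214  47  34 865] [322.9954 229.9133]
red [ 616  230   24   58 1148] [628.6716 256.6315]
243 168
```

View pics/crop3.png

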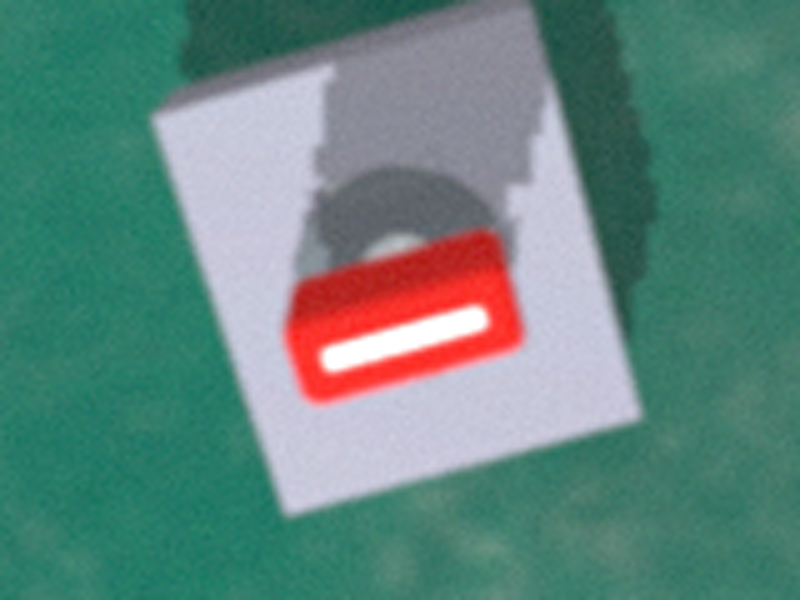

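The crop confirms the stud in the grey holder. Its bar-top stripe runs from crop (328,361) to (482,317), i.e. image (308.6,240.2) to (339.4,231.4).

Run:
```python
from h import *
import pickle
ci=pickle.load(open("ci3.pkl","rb"));np.set_printoptions(precision=4,suppress=True)
px=lambda L:[(243+u/5,168+v/5) for u,v in L]
P=onplane("w",px([(330,361),(480,317)]),.075,ci);d=P[1]-P[0];print(P,P.mean(0),np.arctan2(d[1],d[0]))
Q=onplane("w",px([(286,322),(312,403),(522,345),(500,268)]),.075,ci);print("top",Q,Q.mean(0))
H=onplane("w",px([(152,115),(288,516),(641,417),(533,5)]),.032,ci);print("holder",H,H.mean(0),np.linalg.norm(np.diff(H,axis=0),axis=1))
for a,b in((0,1),(3,2),(1,2)): print(np.arctan2(*(H[b]-H[a])[[1,0]]))
```

```text
[[0.4801 0.2521 0.075 ]
 [0.4875 0.228  0.075 ]] [0.4838 0.24   0.075 ] -1.2732955464751423
top [[0.4867 0.259  0.075 ]
 [0.473  0.255  0.075 ]
 [0.4828 0.2212 0.075 ]
 [0.4956 0.225  0.075 ]] [0.4845 0.2401 0.075 ]
holder [[0.5128 0.2851 0.032 ]
 [0.4354 0.262  0.032 ]
 [0.4555 0.195  0.032 ]
 [0.5324 0.2172 0.032 ]] [0.484  0.2398 0.032 ] [0.0808 0.0699 0.08  ]
-2.8517935841288073
-2.8603990493543043
-1.2791276895974608
```

Call:
move_arm --increments '[{"jaw": 1, "dx": -0.0014, "dy": 0.003, "dz": 0.005, "twist": 0}, {"jaw": 1, "dx": 0, "dy": 0, "dz": 0.005, "twist": 0.1165}, {"jaw": 1, "dx": 0, "dy": 0, "dz": 0.005, "twist": 0.1165}, {"jaw": 1, "dx": 0, "dy": 0, "dz": 0.005, "twist": 0.1165}, {"jaw": 1, "dx": 0, "dy": 0, "dz": 0.005, "twist": 0.1165}, {"jaw": 1, "dx": 0, "dy": 0, "dz": 0.005, "twist": 0.1165}, {"jaw": 1, "dx": 0, "dy": 0, "dz": 0.005, "twist": 0.1165}, {"jaw": 1, "dx": 0, "dy": 0, "dz": 0.005, "twist": 0.1165}, {"jaw": 1, "dx": 0, "dy": 0, "dz": 0.005, "twist": 0.1165}, {"jaw": 1, "dx": 0, "dy": 0, "dz": 0.005, "twist": 0.1165}, {"jaw": 1, "dx": 0, "dy": 0, "dz": 0.005, "twist": 0.1165}, {"jaw": 1, "dx": 0, "dy": 0, "dz": 0.005, "twist": 0.1165}]'

```text
t: 8.45
eef_pos: [0.4848, 0.2378, 0.1917]
ee_rot: [3.141, 0.0, -1.288]
force: [0.5, 0.7, -0.0]
width: 0.0876
gripper_force: 0.0
```

Call:
move_arm --increments '[{"jaw": 1, "dx": 0, "dy": 0, "dz": 0.01, "twist": 0}, {"jaw": 1, "dx": 0, "dy": 0, "dz": 0.01, "twist": 0}, {"jaw": 1, "dx": 0, "dy": 0, "dz": 0.01, "twist": 0}, {"jaw": 1, "dx": 0, "dy": 0, "dz": 0.01, "twist": 0}, {"jaw": 1, "dx": 0, "dy": 0, "dz": 0.01, "twist": 0}, {"jaw": 1, "dx": 0, "dy": 0, "dz": 0.01, "twist": 0}, {"jaw": 1, "dx": 0, "dy": 0, "dz": 0.01, "twist": 0}, {"jaw": 1, "dx": 0, "dy": 0, "dz": 0.009, "twist": 0}, {"jaw": 1, "dx": 0, "dy": 0, "dz": 0, "twist": 0}, {"jaw": 1, "dx": 0, "dy": 0, "dz": 0, "twist": 0}]'

```text
t: 9.28
eef_pos: [0.4847, 0.2384, 0.1125]
ee_rot: [3.14, -0.001, -1.281]
force: [0.8, -0.1, 0.5]
width: 0.0877
gripper_force: 0.0
```

Call:
move_arm --increments '[{"jaw": 1, "dx": -0.0016, "dy": 0, "dz": 0, "twist": 0}, {"jaw": -0.4, "dx": 0, "dy": 0, "dz": 0, "twist": 0}, {"jaw": -0.4, "dx": 0, "dy": 0, "dz": 0, "twist": 0}, {"jaw": -0.8, "dx": 0, "dy": 0, "dz": 0, "twist": 0}, {"jaw": -1, "dx": 0, "dy": 0, "dz": 0, "twist": 0}, {"jaw": -1, "dx": 0, "dy": 0, "dz": 0, "twist": 0}, {"jaw": -1, "dx": 0, "dy": 0, "dz": 0, "twist": 0}, {"jaw": -1, "dx": 0, "dy": 0, "dz": 0, "twist": 0}]' --force 25

```text
t: 9.95
eef_pos: [0.4844, 0.2401, 0.1132]
ee_rot: [-3.141, 0.0, -1.281]
force: [0.6, -0.5, 0.5]
width: 0.0465
gripper_force: 0.0
```

Call:
move_arm --increments '[{"jaw": -1, "dx": 0, "dy": 0, "dz": 0, "twist": 0}, {"jaw": -1, "dx": 0, "dy": 0, "dz": 0, "twist": 0}, {"jaw": -1, "dx": 0, "dy": 0, "dz": 0, "twist": 0}, {"jaw": -1, "dx": 0, "dy": 0, "dz": 0, "twist": 0}, {"jaw": -1, "dx": 0, "dy": 0, "dz": 0, "twist": 0}, {"jaw": -1, "dx": 0, "dy": 0, "dz": 0, "twist": 0}, {"jaw": -1, "dx": 0, "dy": 0, "dz": 0, "twist": 0}]'

```text
t: 10.53
eef_pos: [0.4844, 0.2401, 0.1132]
ee_rot: [-3.141, 0.0, -1.281]
force: [1.2, -0.4, -0.6]
width: 0.0158
gripper_force: 25.0
```

Call:
move_arm --increments '[{"jaw": -1, "dx": 0, "dy": 0, "dz": -0.005, "twist": 0}, {"jaw": -1, "dx": 0, "dy": 0, "dz": -0.005, "twist": 0}, {"jaw": -1, "dx": 0, "dy": 0, "dz": -0.01, "twist": 0}, {"jaw": -1, "dx": 0, "dy": 0, "dz": -0.01, "twist": 0}, {"jaw": -1, "dx": 0, "dy": 0, "dz": -0.01, "twist": 0}, {"jaw": -1, "dx": 0, "dy": 0, "dz": -0.01, "twist": 0}, {"jaw": -1, "dx": 0, "dy": 0, "dz": -0.01, "twist": 0}, {"jaw": -1, "dx": 0, "dy": 0, "dz": -0.01, "twist": 0}, {"jaw": -1, "dx": 0, "dy": 0, "dz": -0.01, "twist": 0}]'

```text
t: 11.28
eef_pos: [0.4844, 0.2401, 0.1944]
ee_rot: [-3.141, 0.0, -1.281]
force: [-0.0, -0.0, -2.2]
width: 0.0159
gripper_force: 25.0
```

Call:
move_arm --increments '[{"jaw": -1, "dx": 0.0302, "dy": 0.0002, "dz": 0, "twist": 0}, {"jaw": -1, "dx": 0.0302, "dy": 0.0002, "dz": 0, "twist": 0}, {"jaw": -1, "dx": 0.0302, "dy": 0.0002, "dz": 0, "twist": 0}, {"jaw": -1, "dx": 0.0302, "dy": 0.0002, "dz": 0, "twist": 0}, {"jaw": -1, "dx": 0.0302, "dy": 0.0002, "dz": 0, "twist": 0}, {"jaw": -1, "dx": 0.0302, "dy": 0.0002, "dz": 0, "twist": 0}, {"jaw": -1, "dx": 0.0302, "dy": 0.0002, "dz": 0, "twist": 0}, {"jaw": -1, "dx": 0.0302, "dy": 0.0002, "dz": 0, "twist": 0}, {"jaw": -1, "dx": 0.0302, "dy": 0.0002, "dz": 0, "twist": 0}, {"jaw": -1, "dx": 0.0302, "dy": 0.0002, "dz": 0, "twist": 0}]'

```text
t: 12.12
eef_pos: [0.5689, -0.0514, 0.1938]
ee_rot: [-3.141, 0.0, -1.281]
force: [0.1, -0.0, -1.3]
width: 0.016
gripper_force: 25.0
```

Call:
move_arm --increments '[{"jaw": -1, "dx": 0, "dy": 0, "dz": 0, "twist": -0.1101}, {"jaw": -1, "dx": 0, "dy": 0, "dz": 0, "twist": -0.1101}, {"jaw": -1, "dx": 0, "dy": 0, "dz": 0, "twist": -0.1101}, {"jaw": -1, "dx": 0, "dy": 0, "dz": 0, "twist": -0.1101}, {"jaw": -1, "dx": 0, "dy": 0, "dz": 0, "twist": -0.1101}, {"jaw": -1, "dx": 0, "dy": 0, "dz": 0, "twist": -0.1101}, {"jaw": -1, "dx": 0, "dy": 0, "dz": 0, "twist": -0.1101}, {"jaw": -1, "dx": 0, "dy": 0, "dz": 0, "twist": -0.1101}, {"jaw": -1, "dx": 0, "dy": 0, "dz": 0, "twist": -0.1101}, {"jaw": -1, "dx": 0, "dy": 0, "dz": 0, "twist": -0.1101}, {"jaw": -1, "dx": 0, "dy": 0, "dz": 0, "twist": -0.1101}, {"jaw": -1, "dx": 0, "dy": 0, "dz": 0, "twist": 0}]'

```text
t: 13.12
eef_pos: [0.5687, -0.0499, 0.1937]
ee_rot: [-3.142, -0.0, -0.065]
force: [-0.3, -0.3, -1.6]
width: 0.0161
gripper_force: 25.0
```

Run:
```python
from h import *
import pickle
np.set_printoptions(precision=4,suppress=True)
st=arm.get_state();print({k:np.round(st[k],4) for k in ("t","q","eef_pos","ee_rot","force","width")})
c="wrist";im=arm.grab_frame(c);cv2.imwrite("pics/wrist4.png",im);ci=arm.camera_info(c);pickle.dump(ci,open("ci4.pkl","wb"))
print(project(c,st["eef_pos"]-[0,0,.101],ci),project(c,st["eef_pos"]-[0,0,.052],ci))
for n in ["stud_grip","slot","stop_angle"]:
    r=arm.pinpoint(c,n); print(n,[(round(d["score"],2),np.round(d["position"],4).tolist()) for d in r[:3]])
cv2.imwrite("pics/crop4.png",cv2.resize(im[150:390,180:480],(750,600),interpolation=2))
```

```text
{'t': np.float64(13.1167), 'q': array([ 0.2551,  0.2731, -0.3539, -0.    , -0.9437,  1.2505]), 'eef_pos': array([ 0.5687, -0.0499,  0.1937]), 'ee_rot': array([-3.1415, -0.    , -0.0652]), 'force': array([-0.2826, -0.2548, -1.6375]), 'width': np.float64(0.0161)}
[[321.6386 269.4104]] [[321.7554 309.6264]]
stud_grip [(0.75, [0.5727, -0.05, 0.1436]), (0.74, [0.4549, -0.0453, 0.0634])]
slot [(0.76, [0.5638, -0.102, 0.0428])]
stop_angle [(0.81, [0.5675, -0.1335, 0.0386])]
```

View pics/crop4.png

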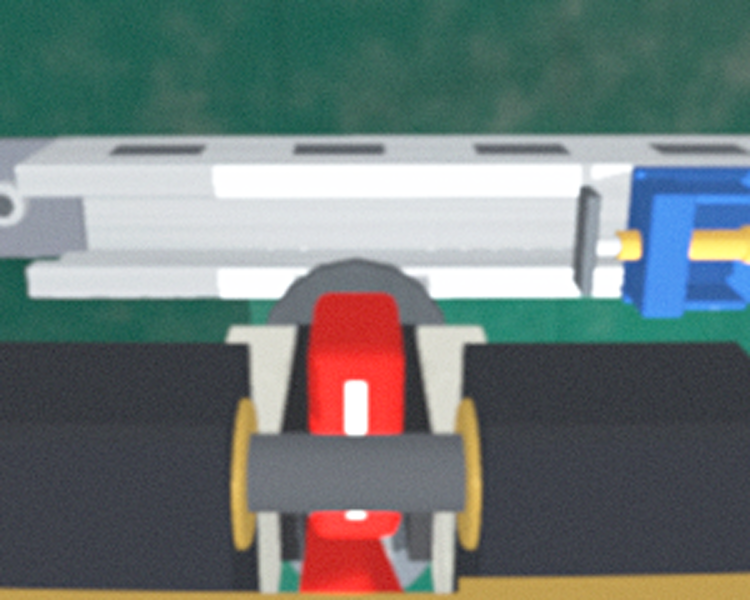

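Run:
```python
from h import *
import pickle
ci=pickle.load(open("ci4.pkl","rb"));np.set_printoptions(precision=4,suppress=True)
im=cv2.imread("pics/wrist4.png")
print([ (u,im[205:275,u].mean(1).astype(int).tolist()) for u in (280,400)])
px=lambda L:[(180+u/2.5,150+v/2.5) for u,v in L]
T=np.array([.5687,-.0499]);a=-.0652;tx=np.array([np.cos(a),np.sin(a)]);ty=np.array([np.sin(a),-np.cos(a)])
for n,p,z in (("collar",(355,259),.1175),("barbot",(355,292),.1275),("bartop",(355,350),.1555)):
    d=onplane("w",px([p]),z,ci)[0,:2]-T;print(n,d@tx,d@ty)
for z,p in((.1555,(355,505)),): 
    d=onplane("w",px([(313,350),(402,350)]),z,ci)[:,:2]-T;print("bar sides",d@tx,d@ty)
```

```text
[(280, [188, 197, 196, 193, 190, 198, 196, 202, 196, 200, 218, 248, 255, 255, 254, 254, 254, 254, 254, 254, 254, 255, 255, 252, 233, 223, 222, 225, 225, 223, 227, 224, 225, 225, 225, 219, 219, 224, 220, 224, 225, 221, 221, 223, 209, 199, 197, 197, 196, 192, 191, 207, 239, 255, 254, 254, 254, 254, 254, 254, 254, 255, 255, 255, 194, 114, 98, 100, 97, 95]), (400, [193, 190, 159, 121, 99, 104, 142, 178, 193, 202, 225, 252, 255, 255, 254, 254, 254, 254, 254, 254, 254, 254, 255, 246, 226, 225, 228, 226, 226, 224, 224, 227, 224, 223, 221, 223, 220, 220, 225, 225, 226, 226, 223, 216, 208, 201, 196, 199, 197, 192, 195, 216, 247, 255, 255, 254, 254, 254, 254, 254, 254, 255, 255, 250, 166, 104, 94, 102, 96, 96])]
collar 0.018796580934146902 0.00031023172261188136
barbot 0.015559047182893219 0.00026481519672330914
bartop 0.016541206155443054 0.00021419693698864362
bar sides [0.0166 0.0165] [-0.0067  0.0079]
```

Run:
```python
from h import *
import pickle
ci=pickle.load(open("ci4.pkl","rb"));np.set_printoptions(precision=4,suppress=True)
for u,vs in((280,(215.5,228.7,256.7,268.9)),(400,(215.1,228.3,256.3,268.7))):
    P=onplane("w",[(u,v) for v in vs],.041,ci);x=P[:,0]-.07*(P[:,1]+.0499);print(P,"centre x at y=-.05:",x,x[[0,3]].mean(),x[[1,2]].mean())
```

```text
[[ 0.5913 -0.0217  0.041 ]
 [ 0.5816 -0.0206  0.041 ]
 [ 0.5601 -0.0183  0.041 ]
 [ 0.5504 -0.0172  0.041 ]] centre x at y=-.05: [0.5894 0.5795 0.5579 0.5481] 0.5687299482412704 0.5686957248251503
[[ 0.5854 -0.1077  0.041 ]
 [ 0.5755 -0.1076  0.041 ]
 [ 0.5538 -0.1074  0.041 ]
 [ 0.5438 -0.1074  0.041 ]] centre x at y=-.05: [0.5894 0.5795 0.5578 0.5479] 0.5686299319354575 0.568677755658848
```

Call:
move_arm --increments '[{"jaw": -1, "dx": 0.0008, "dy": 0, "dz": 0.008, "twist": 0.005}, {"jaw": -1, "dx": 0, "dy": 0, "dz": 0.008, "twist": 0}, {"jaw": -1, "dx": 0, "dy": 0, "dz": 0.008, "twist": 0}, {"jaw": -1, "dx": 0, "dy": 0, "dz": 0.008, "twist": 0}, {"jaw": -1, "dx": 0, "dy": 0, "dz": 0.008, "twist": 0}, {"jaw": -1, "dx": 0, "dy": 0, "dz": 0.008, "twist": 0}, {"jaw": -1, "dx": 0, "dy": 0, "dz": 0, "twist": 0}, {"jaw": -1, "dx": 0, "dy": 0, "dz": 0, "twist": 0}]'

```text
t: 13.98
eef_pos: [0.5692, -0.0501, 0.1444]
ee_rot: [3.141, 0.001, -0.075]
force: [0.1, 0.2, -2.0]
width: 0.0159
gripper_force: 25.0
```

Call:
move_arm --increments '[{"jaw": -1, "dx": 0, "dy": 0, "dz": 0.002, "twist": 0}, {"jaw": -1, "dx": 0, "dy": 0, "dz": 0.002, "twist": 0}, {"jaw": -1, "dx": 0, "dy": 0, "dz": 0.002, "twist": 0}, {"jaw": -1, "dx": 0, "dy": 0, "dz": 0, "twist": 0}]'

```text
t: 14.32
eef_pos: [0.5695, -0.0499, 0.1391]
ee_rot: [-3.141, -0.0, -0.075]
force: [-0.4, 0.7, -1.1]
width: 0.0157
gripper_force: 25.0
```

Call:
move_arm --increments '[{"jaw": -1, "dx": 0, "dy": 0, "dz": 0.0015, "twist": 0}, {"jaw": -1, "dx": 0, "dy": 0, "dz": 0.0015, "twist": 0}, {"jaw": -1, "dx": 0, "dy": 0, "dz": 0, "twist": 0}]'

```text
t: 14.57
eef_pos: [0.5697, -0.05, 0.1361]
ee_rot: [-3.142, -0.0, -0.075]
force: [0.4, 0.2, -3.2]
width: 0.0156
gripper_force: 25.0
```

Call:
move_arm --increments '[{"jaw": -1, "dx": 0, "dy": 0, "dz": 0.0015, "twist": 0}, {"jaw": -1, "dx": 0, "dy": 0, "dz": 0.0015, "twist": 0}, {"jaw": -1, "dx": 0, "dy": 0, "dz": 0, "twist": 0}]'

```text
t: 14.82
eef_pos: [0.5697, -0.0499, 0.133]
ee_rot: [3.142, -0.0, -0.075]
force: [1.1, -0.4, -2.8]
width: 0.016
gripper_force: 25.0
```

Call:
move_arm --increments '[{"jaw": -1, "dx": 0, "dy": 0, "dz": 0.0015, "twist": 0}, {"jaw": -1, "dx": 0, "dy": 0, "dz": 0.0015, "twist": 0}, {"jaw": -1, "dx": 0, "dy": 0, "dz": 0.0015, "twist": 0}, {"jaw": -1, "dx": 0, "dy": 0, "dz": 0, "twist": 0}]'

```text
t: 15.15
eef_pos: [0.5696, -0.0499, 0.1284]
ee_rot: [-3.142, -0.0, -0.075]
force: [2.5, -0.4, -3.1]
width: 0.0162
gripper_force: 25.0
```

Call:
move_arm --increments '[{"jaw": -1, "dx": 0, "dy": 0, "dz": 0.0015, "twist": 0}, {"jaw": -1, "dx": 0, "dy": 0, "dz": 0.0015, "twist": 0}, {"jaw": -1, "dx": 0, "dy": 0, "dz": 0, "twist": 0}]'

```text
t: 15.4
eef_pos: [0.5696, -0.05, 0.1254]
ee_rot: [-3.142, -0.0, -0.075]
force: [1.5, -0.3, -2.6]
width: 0.0159
gripper_force: 25.0
```

Call:
move_arm --increments '[{"jaw": -1, "dx": 0.0004, "dy": 0, "dz": 0.001, "twist": 0}, {"jaw": -1, "dx": 0, "dy": 0, "dz": 0.001, "twist": 0}, {"jaw": -1, "dx": 0, "dy": 0, "dz": 0.0007, "twist": 0}, {"jaw": -1, "dx": 0, "dy": 0, "dz": 0, "twist": 0}]'

```text
t: 15.73
eef_pos: [0.5694, -0.0501, 0.1226]
ee_rot: [3.141, 0.001, -0.075]
force: [0.4, 0.4, -2.3]
width: 0.016
gripper_force: 25.0
```

Call:
move_arm --increments '[{"jaw": -1, "dx": 0, "dy": 0, "dz": 0.0006, "twist": 0}, {"jaw": -1, "dx": 0, "dy": 0, "dz": 0, "twist": 0}]'

```text
t: 15.9
eef_pos: [0.5697, -0.05, 0.1223]
ee_rot: [3.141, 0.0, -0.075]
force: [0.0, 0.7, -1.4]
width: 0.0161
gripper_force: 25.0
```

Call:
move_arm --increments '[{"jaw": -1, "dx": 0, "dy": 0, "dz": 0.0005, "twist": 0}, {"jaw": -1, "dx": 0, "dy": 0, "dz": 0, "twist": 0}, {"jaw": -1, "dx": 0, "dy": 0, "dz": 0, "twist": 0}]'

```text
t: 16.15
eef_pos: [0.5698, -0.05, 0.1222]
ee_rot: [3.142, 0.0, -0.075]
force: [-3.0, 0.0, 4.2]
width: 0.0164
gripper_force: 25.0
```

Run:
```python
from h import *
st=arm.get_state();print({k:np.round(st[k],4) for k in ("t","eef_pos","ee_rot","force","moment")})
for c in("side","scene"):
  arm.grab_frame(c)
  print([np.round(d["position"],4) for d in arm.pinpoint(c,"stud_grip")])
```

```text
{'t': np.float64(16.15), 'eef_pos': array([ 0.5698, -0.05  ,  0.1222]), 'ee_rot': array([ 3.1416,  0.    , -0.0752]), 'force': array([-3.0101,  0.0173,  4.1751]), 'moment': array([0.0876, 1.0991, 0.0255])}
[array([ 0.458 , -0.0479,  0.0708]), array([ 0.5674, -0.0497,  0.071 ]), array([ 0.5684, -0.0994,  0.0435])]
[array([ 0.4571, -0.0457,  0.0635]), array([0.494 , 0.3512, 0.0717]), array([ 0.5671, -0.0469,  0.0638])]
```

Call:
move_arm --increments '[{"jaw": -1, "dx": -0.0003, "dy": 0, "dz": -0.0005, "twist": 0}, {"jaw": -1, "dx": 0, "dy": 0, "dz": 0, "twist": 0}, {"jaw": -1, "dx": 0, "dy": 0, "dz": 0, "twist": 0}]'

```text
t: 16.6
eef_pos: [0.5697, -0.0499, 0.1222]
ee_rot: [-3.141, -0.0, -0.075]
force: [0.1, 0.4, -0.6]
width: 0.0156
gripper_force: 25.0
```

Call:
move_arm --increments '[{"jaw": -1, "dx": 0, "dy": 0, "dz": 0, "twist": 0.08}, {"jaw": -1, "dx": 0, "dy": 0, "dz": 0, "twist": 0.08}, {"jaw": -1, "dx": 0, "dy": 0, "dz": 0, "twist": 0.08}, {"jaw": -1, "dx": 0, "dy": 0, "dz": 0, "twist": 0}]'

```text
t: 16.93
eef_pos: [0.5698, -0.05, 0.1222]
ee_rot: [-3.142, -0.0, -0.319]
force: [-0.2, 0.4, -0.6]
width: 0.0157
gripper_force: 25.0
```

Call:
move_arm --increments '[{"jaw": -1, "dx": -0.0001, "dy": 0, "dz": 0, "twist": 0.08}, {"jaw": -1, "dx": -0.0001, "dy": 0, "dz": 0, "twist": 0.08}, {"jaw": -1, "dx": -0.0001, "dy": 0, "dz": 0, "twist": 0.08}, {"jaw": -1, "dx": 0, "dy": 0, "dz": 0, "twist": 0.08}, {"jaw": -1, "dx": 0, "dy": 0, "dz": 0, "twist": 0}]'

```text
t: 17.35
eef_pos: [0.5694, -0.0499, 0.1222]
ee_rot: [3.142, 0.0, -0.636]
force: [-0.4, -1.2, -1.8]
width: 0.0159
gripper_force: 25.0
```

Call:
move_arm --increments '[{"jaw": -1, "dx": 0, "dy": 0, "dz": 0, "twist": 0.08}, {"jaw": -1, "dx": 0, "dy": 0, "dz": 0, "twist": 0.08}, {"jaw": -1, "dx": 0, "dy": 0, "dz": 0, "twist": 0.08}, {"jaw": -1, "dx": 0, "dy": 0, "dz": 0, "twist": 0}]'

```text
t: 17.68
eef_pos: [0.5694, -0.0498, 0.1222]
ee_rot: [-3.142, 0.0, -0.874]
force: [0.1, 0.7, -1.6]
width: 0.016
gripper_force: 25.0
```

Call:
move_arm --increments '[{"jaw": -1, "dx": 0, "dy": 0.0001, "dz": 0, "twist": 0.08}, {"jaw": -1, "dx": 0, "dy": 0.0001, "dz": 0, "twist": 0.08}, {"jaw": -1, "dx": 0, "dy": 0.0001, "dz": 0, "twist": 0.08}, {"jaw": -1, "dx": 0, "dy": 0, "dz": 0, "twist": 0.08}, {"jaw": -1, "dx": 0, "dy": 0, "dz": 0, "twist": 0}]'

```text
t: 18.1
eef_pos: [0.5691, -0.05, 0.1222]
ee_rot: [-3.141, 0.0, -1.193]
force: [-0.1, -0.1, -2.5]
width: 0.0163
gripper_force: 25.0
```

Call:
move_arm --increments '[{"jaw": -1, "dx": 0, "dy": 0, "dz": 0, "twist": 0.08}, {"jaw": -1, "dx": 0, "dy": 0, "dz": 0, "twist": 0.08}, {"jaw": -1, "dx": 0, "dy": 0, "dz": 0, "twist": 0}]'

```text
t: 18.35
eef_pos: [0.569, -0.05, 0.1222]
ee_rot: [3.141, 0.0, -1.352]
force: [0.0, 0.5, -2.9]
width: 0.0158
gripper_force: 25.0
```

Call:
move_arm --increments '[{"jaw": -1, "dx": 0, "dy": 0, "dz": 0, "twist": 0.07}, {"jaw": -1, "dx": 0, "dy": 0, "dz": 0, "twist": 0.07}, {"jaw": -1, "dx": 0, "dy": 0, "dz": 0, "twist": 0.07}, {"jaw": -1, "dx": 0, "dy": 0, "dz": 0, "twist": 0.07}, {"jaw": -1, "dx": 0, "dy": 0, "dz": 0, "twist": 0}, {"jaw": -1, "dx": 0, "dy": 0, "dz": 0, "twist": 0}]'

```text
t: 18.85
eef_pos: [0.569, -0.05, 0.1223]
ee_rot: [3.141, 0.0, -1.628]
force: [0.0, -0.2, -3.0]
width: 0.0158
gripper_force: 25.0
```

Run:
```python
from h import *
st=arm.get_state();print({k:np.round(st[k],4) for k in ("t","q","eef_pos","ee_rot","force","moment")})
```

```text
{'t': np.float64(18.85), 'q': array([ 2.547e-01,  3.570e-01, -4.282e-01, -1.000e-04, -7.858e-01,
       -3.122e-01]), 'eef_pos': array([ 0.569 , -0.05  ,  0.1223]), 'ee_rot': array([ 3.1414,  0.    , -1.6283]), 'force': array([ 0.0131, -0.1748, -3.0086]), 'moment': array([ 0.0546,  0.1172, -0.0291])}
```

Call:
move_arm --increments '[{"jaw": -1, "dx": 0, "dy": 0, "dz": 0.0002, "twist": 0.012}, {"jaw": -1, "dx": 0.003, "dy": 0, "dz": 0, "twist": 0}, {"jaw": -1, "dx": 0.003, "dy": 0, "dz": 0, "twist": 0}, {"jaw": -1, "dx": 0.004, "dy": 0, "dz": 0, "twist": 0}, {"jaw": -1, "dx": 0.004, "dy": 0, "dz": 0, "twist": 0}, {"jaw": -1, "dx": 0.003, "dy": 0, "dz": 0, "twist": 0}, {"jaw": -1, "dx": 0.003, "dy": 0, "dz": 0, "twist": 0}, {"jaw": -1, "dx": 0, "dy": 0, "dz": 0, "twist": 0}]'

```text
t: 19.52
eef_pos: [0.5674, -0.0707, 0.1222]
ee_rot: [3.142, -0.0, -1.648]
force: [0.4, -0.6, -1.2]
width: 0.0161
gripper_force: 25.0
```

Call:
move_arm --increments '[{"jaw": -1, "dx": 0.003, "dy": 0, "dz": 0, "twist": 0}, {"jaw": -1, "dx": 0.003, "dy": 0, "dz": 0, "twist": 0}, {"jaw": -1, "dx": 0.003, "dy": 0, "dz": 0, "twist": 0}, {"jaw": -1, "dx": 0.003, "dy": 0, "dz": 0, "twist": 0}, {"jaw": -1, "dx": 0.003, "dy": 0, "dz": 0, "twist": 0}, {"jaw": -1, "dx": 0.003, "dy": 0, "dz": 0, "twist": 0}, {"jaw": -1, "dx": 0, "dy": 0, "dz": 0, "twist": 0}, {"jaw": -1, "dx": 0, "dy": 0, "dz": 0, "twist": 0}]'

```text
t: 20.18
eef_pos: [0.5661, -0.0883, 0.1222]
ee_rot: [3.142, -0.0, -1.647]
force: [-0.0, -1.4, -0.2]
width: 0.0158
gripper_force: 25.0
```

Call:
move_arm --increments '[{"jaw": -1, "dx": 0.001, "dy": 0, "dz": 0, "twist": 0}, {"jaw": -1, "dx": 0.001, "dy": 0, "dz": 0, "twist": 0}, {"jaw": -1, "dx": 0.001, "dy": 0, "dz": 0, "twist": 0}, {"jaw": -1, "dx": 0.001, "dy": 0, "dz": 0, "twist": 0}, {"jaw": -1, "dx": 0, "dy": 0, "dz": 0, "twist": 0}]'

```text
t: 20.6
eef_pos: [0.5659, -0.092, 0.1222]
ee_rot: [-3.141, 0.0, -1.647]
force: [-0.0, 0.1, -0.2]
width: 0.0158
gripper_force: 25.0
```

Call:
move_arm --increments '[{"jaw": -1, "dx": 0.0008, "dy": 0, "dz": 0, "twist": 0}, {"jaw": -1, "dx": 0.0008, "dy": 0, "dz": 0, "twist": 0}, {"jaw": -1, "dx": 0, "dy": 0, "dz": 0, "twist": 0}]'

```text
t: 20.85
eef_pos: [0.5658, -0.0936, 0.1222]
ee_rot: [-3.141, -0.0, -1.647]
force: [0.1, 0.3, -0.5]
width: 0.0155
gripper_force: 25.0
```

Call:
move_arm --increments '[{"jaw": -1, "dx": 0.0008, "dy": 0, "dz": 0, "twist": 0}, {"jaw": -1, "dx": 0.0008, "dy": 0, "dz": 0, "twist": 0}, {"jaw": -1, "dx": 0, "dy": 0, "dz": 0, "twist": 0}]'

```text
t: 21.1
eef_pos: [0.5656, -0.0952, 0.1222]
ee_rot: [-3.142, -0.0, -1.647]
force: [0.2, 0.5, -0.9]
width: 0.0158
gripper_force: 25.0
```

Call:
move_arm --increments '[{"jaw": -1, "dx": 0.0005, "dy": 0, "dz": 0, "twist": 0}, {"jaw": -1, "dx": 0.0005, "dy": 0, "dz": 0, "twist": 0}, {"jaw": -1, "dx": 0, "dy": 0, "dz": 0, "twist": 0}]'

```text
t: 21.35
eef_pos: [0.5656, -0.0962, 0.1222]
ee_rot: [-3.142, 0.0, -1.647]
force: [0.0, 0.5, 0.4]
width: 0.0154
gripper_force: 25.0
```

Call:
move_arm --increments '[{"jaw": -1, "dx": 0.0005, "dy": 0, "dz": 0, "twist": 0}, {"jaw": -1, "dx": 0.0005, "dy": 0, "dz": 0, "twist": 0}, {"jaw": -1, "dx": 0, "dy": 0, "dz": 0, "twist": 0}]'

```text
t: 21.6
eef_pos: [0.5655, -0.0972, 0.1222]
ee_rot: [-3.142, -0.0, -1.647]
force: [1.2, 0.6, 0.0]
width: 0.0156
gripper_force: 25.0
```

Call:
move_arm --increments '[{"jaw": -1, "dx": 0.0005, "dy": 0, "dz": 0, "twist": 0}, {"jaw": -1, "dx": 0, "dy": 0, "dz": 0, "twist": 0}, {"jaw": -1, "dx": 0, "dy": 0, "dz": 0, "twist": 0}]'

```text
t: 21.85
eef_pos: [0.5654, -0.0976, 0.1222]
ee_rot: [3.142, -0.0, -1.647]
force: [0.5, 0.7, 0.6]
width: 0.0155
gripper_force: 25.0
```

Call:
move_arm --increments '[{"jaw": -1, "dx": 0.0005, "dy": 0, "dz": 0, "twist": 0}, {"jaw": -1, "dx": 0, "dy": 0, "dz": 0, "twist": 0}, {"jaw": -1, "dx": 0, "dy": 0, "dz": 0, "twist": 0}]'

```text
t: 22.1
eef_pos: [0.5654, -0.0981, 0.1222]
ee_rot: [-3.141, -0.0, -1.647]
force: [0.3, 1.8, -0.0]
width: 0.0156
gripper_force: 25.0
```

Call:
move_arm --increments '[{"jaw": -1, "dx": 0.0004, "dy": 0, "dz": 0, "twist": 0}, {"jaw": -1, "dx": 0, "dy": 0, "dz": 0, "twist": 0}, {"jaw": -1, "dx": 0, "dy": 0, "dz": 0, "twist": 0}]'

```text
t: 22.35
eef_pos: [0.5654, -0.0985, 0.1222]
ee_rot: [-3.142, -0.0, -1.647]
force: [-0.8, 2.2, 1.1]
width: 0.016
gripper_force: 25.0
```

Call:
move_arm --increments '[{"jaw": -1, "dx": 0.0004, "dy": 0, "dz": 0, "twist": 0}, {"jaw": -1, "dx": 0, "dy": 0, "dz": 0, "twist": 0}, {"jaw": -1, "dx": 0, "dy": 0, "dz": 0, "twist": 0}]'

```text
t: 22.6
eef_pos: [0.5654, -0.0989, 0.1222]
ee_rot: [-3.142, 0.0, -1.647]
force: [0.7, 1.5, 1.6]
width: 0.0156
gripper_force: 25.0
```

Call:
move_arm --increments '[{"jaw": -1, "dx": 0.0004, "dy": 0, "dz": 0, "twist": 0}, {"jaw": -1, "dx": 0, "dy": 0, "dz": 0, "twist": 0}, {"jaw": -1, "dx": 0, "dy": 0, "dz": 0, "twist": 0}]'

```text
t: 22.85
eef_pos: [0.5653, -0.0993, 0.1222]
ee_rot: [-3.142, 0.0, -1.647]
force: [1.5, 1.6, 1.3]
width: 0.016
gripper_force: 25.0
```

Call:
move_arm --increments '[{"jaw": -1, "dx": 0.0004, "dy": 0, "dz": 0, "twist": 0}, {"jaw": -1, "dx": 0, "dy": 0, "dz": 0, "twist": 0}, {"jaw": -1, "dx": 0, "dy": 0, "dz": 0, "twist": 0}]'

```text
t: 23.1
eef_pos: [0.5653, -0.0997, 0.1222]
ee_rot: [-3.142, 0.0, -1.647]
force: [-0.9, 1.6, 0.6]
width: 0.0159
gripper_force: 25.0
```

Call:
move_arm --increments '[{"jaw": -1, "dx": 0.0004, "dy": 0, "dz": 0, "twist": 0}, {"jaw": -1, "dx": 0, "dy": 0, "dz": 0, "twist": 0}, {"jaw": -1, "dx": 0, "dy": 0, "dz": 0, "twist": 0}]'

```text
t: 23.35
eef_pos: [0.5653, -0.1001, 0.1222]
ee_rot: [-3.142, 0.0, -1.647]
force: [1.1, 1.6, 1.2]
width: 0.0159
gripper_force: 25.0
```

Call:
move_arm --increments '[{"jaw": -1, "dx": 0.0004, "dy": 0, "dz": 0, "twist": 0}, {"jaw": -1, "dx": 0, "dy": 0, "dz": 0, "twist": 0}, {"jaw": -1, "dx": 0, "dy": 0, "dz": 0, "twist": 0}]'

```text
t: 23.6
eef_pos: [0.5652, -0.1005, 0.1222]
ee_rot: [-3.142, 0.0, -1.647]
force: [-0.0, 1.3, 1.6]
width: 0.0158
gripper_force: 25.0
```

Call:
move_arm --increments '[{"jaw": -1, "dx": 0.0004, "dy": 0, "dz": 0, "twist": 0}, {"jaw": -1, "dx": 0, "dy": 0, "dz": 0, "twist": 0}, {"jaw": -1, "dx": 0, "dy": 0, "dz": 0, "twist": 0}]'

```text
t: 23.85
eef_pos: [0.5652, -0.1008, 0.1222]
ee_rot: [-3.141, 0.0, -1.647]
force: [1.5, 3.1, 1.3]
width: 0.016
gripper_force: 25.0
```

Call:
move_arm --increments '[{"jaw": -1, "dx": 0.0004, "dy": 0, "dz": 0, "twist": 0}, {"jaw": -1, "dx": 0, "dy": 0, "dz": 0, "twist": 0}, {"jaw": -1, "dx": 0, "dy": 0, "dz": 0, "twist": 0}]'

```text
t: 24.1
eef_pos: [0.5652, -0.1012, 0.1222]
ee_rot: [-3.141, 0.0, -1.647]
force: [0.3, 3.2, 1.7]
width: 0.0159
gripper_force: 25.0
```

Call:
move_arm --increments '[{"jaw": -1, "dx": 0.0004, "dy": 0, "dz": 0, "twist": 0}, {"jaw": -1, "dx": 0, "dy": 0, "dz": 0, "twist": 0}, {"jaw": -1, "dx": 0, "dy": 0, "dz": 0, "twist": 0}]'

```text
t: 24.35
eef_pos: [0.5652, -0.1016, 0.1222]
ee_rot: [-3.141, 0.0, -1.647]
force: [0.5, 4.0, 1.9]
width: 0.0159
gripper_force: 25.0
```

Run:
```python
from h import *
st=arm.get_state();print({k:np.round(st[k],4) for k in ("t","eef_pos","ee_rot","force","moment")})
im=arm.grab_frame("scene");b=arm.grab_frame("side")
p=project("scene",[[.566,-.11,.06]])[0].astype(int);q=project("side",[[.566,-.11,.06]])[0].astype(int)
cv2.imwrite("pics/chk.png",np.hstack([cv2.resize(i[c[1]-40:c[1]+40,c[0]-40:c[0]+40],(400,400),interpolation=2) for i,c in((im,p),(b,q))]))
```

```text
{'t': np.float64(24.35), 'eef_pos': array([ 0.5652, -0.1016,  0.1222]), 'ee_rot': array([-3.1414e+00,  2.0000e-04, -1.6472e+00]), 'force': array([0.4976, 3.9954, 1.9081]), 'moment': array([ 1.7742e+00, -7.2100e-02,  6.0000e-04])}
```

View pics/chk.png

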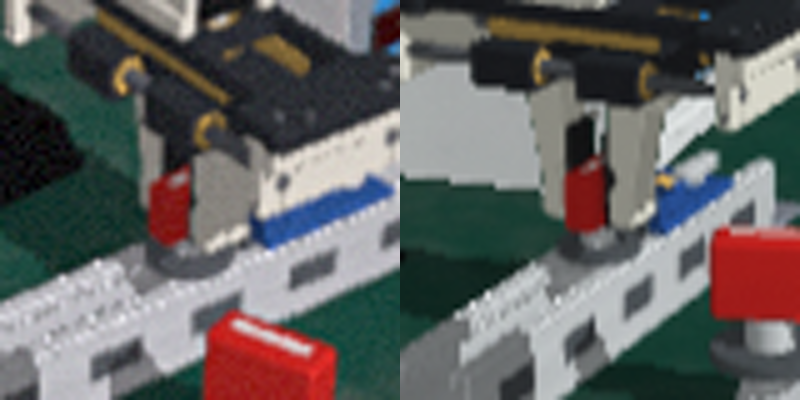

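The check picture shows the stud upright with its collar on the lips beside the blue stop. I'll keep pressing in small steps.

Call:
move_arm --increments '[{"jaw": -1, "dx": 0.0004, "dy": 0, "dz": 0, "twist": 0}, {"jaw": -1, "dx": 0, "dy": 0, "dz": 0, "twist": 0}, {"jaw": -1, "dx": 0, "dy": 0, "dz": 0, "twist": 0}]'

```text
t: 24.7
eef_pos: [0.5652, -0.102, 0.1222]
ee_rot: [-3.141, 0.0, -1.647]
force: [0.7, 4.7, 1.8]
width: 0.0161
gripper_force: 25.0
```

Call:
move_arm --increments '[{"jaw": -1, "dx": 0.0004, "dy": 0, "dz": 0, "twist": 0}, {"jaw": -1, "dx": 0, "dy": 0, "dz": 0, "twist": 0}, {"jaw": -1, "dx": 0, "dy": 0, "dz": 0, "twist": 0}]'

```text
t: 24.95
eef_pos: [0.5651, -0.1023, 0.1222]
ee_rot: [-3.141, 0.0, -1.647]
force: [0.8, 6.3, 2.8]
width: 0.0157
gripper_force: 25.0
```

Call:
move_arm --increments '[{"jaw": -1, "dx": 0.0004, "dy": 0, "dz": 0, "twist": 0}, {"jaw": -1, "dx": 0, "dy": 0, "dz": 0, "twist": 0}, {"jaw": -1, "dx": 0, "dy": 0, "dz": 0, "twist": 0}]'

```text
t: 25.2
eef_pos: [0.5651, -0.1026, 0.1222]
ee_rot: [-3.141, 0.0, -1.647]
force: [0.4, 6.0, 1.3]
width: 0.0156
gripper_force: 25.0
```

Call:
move_arm --increments '[{"jaw": -1, "dx": 0.0004, "dy": 0, "dz": 0, "twist": 0}, {"jaw": -1, "dx": 0, "dy": 0, "dz": 0, "twist": 0}, {"jaw": -1, "dx": 0, "dy": 0, "dz": 0, "twist": 0}, {"jaw": -1, "dx": 0, "dy": 0, "dz": 0, "twist": 0}]'

```text
t: 25.53
eef_pos: [0.5651, -0.1029, 0.1222]
ee_rot: [-3.141, 0.0, -1.647]
force: [0.5, 6.3, 3.2]
width: 0.0161
gripper_force: 25.0
```

Call:
move_arm --increments '[{"jaw": -1, "dx": 0.0005, "dy": 0, "dz": 0, "twist": 0}, {"jaw": -1, "dx": 0, "dy": 0, "dz": 0, "twist": 0}, {"jaw": -1, "dx": 0, "dy": 0, "dz": 0, "twist": 0}, {"jaw": -1, "dx": 0, "dy": 0, "dz": 0, "twist": 0}]'

```text
t: 25.87
eef_pos: [0.5651, -0.1034, 0.1222]
ee_rot: [-3.141, 0.001, -1.647]
force: [0.6, 6.3, 1.7]
width: 0.0159
gripper_force: 25.0
```

Call:
move_arm --increments '[{"jaw": -1, "dx": 0.0005, "dy": 0, "dz": 0, "twist": 0}, {"jaw": -1, "dx": 0, "dy": 0, "dz": 0, "twist": 0}, {"jaw": -1, "dx": 0, "dy": 0, "dz": 0, "twist": 0}, {"jaw": -1, "dx": 0, "dy": 0, "dz": 0, "twist": 0}]'

```text
t: 26.2
eef_pos: [0.5651, -0.1038, 0.1222]
ee_rot: [-3.141, 0.001, -1.647]
force: [-0.3, 8.5, 2.2]
width: 0.0158
gripper_force: 25.0
```

Call:
move_arm --increments '[{"jaw": -1, "dx": 0.0005, "dy": 0, "dz": 0, "twist": 0}, {"jaw": -1, "dx": 0, "dy": 0, "dz": 0, "twist": 0}, {"jaw": -1, "dx": 0, "dy": 0, "dz": 0, "twist": 0}, {"jaw": -1, "dx": 0, "dy": 0, "dz": 0, "twist": 0}]'

```text
t: 26.53
eef_pos: [0.5651, -0.1041, 0.1222]
ee_rot: [-3.141, 0.001, -1.647]
force: [1.1, 8.1, 2.7]
width: 0.0159
gripper_force: 25.0
```

Run:
```python
from h import *
st=arm.get_state();print({k:np.round(st[k],4) for k in ("t","eef_pos","ee_rot","force","moment")})
im=arm.grab_frame("wrist");p=project("wrist",[[.565,-.115,.05]])[0].astype(int);print(p)
x0,y0=p[0]-80,p[1]-75
cv2.imwrite("pics/chk2.png",cv2.resize(im[y0:y0+120,x0:x0+160],(800,600),interpolation=2))
print(x0,y0);import pickle;pickle.dump(arm.camera_info("wrist"),open("ci5.pkl","wb"))
```

```text
{'t': np.float64(26.5333), 'eef_pos': array([ 0.5651, -0.1041,  0.1222]), 'ee_rot': array([-3.1411e+00,  8.0000e-04, -1.6472e+00]), 'force': array([1.1458, 8.1411, 2.7044]), 'moment': array([3.2675, 0.0795, 0.0221])}
[320 271]
240 196
```

View pics/chk2.png

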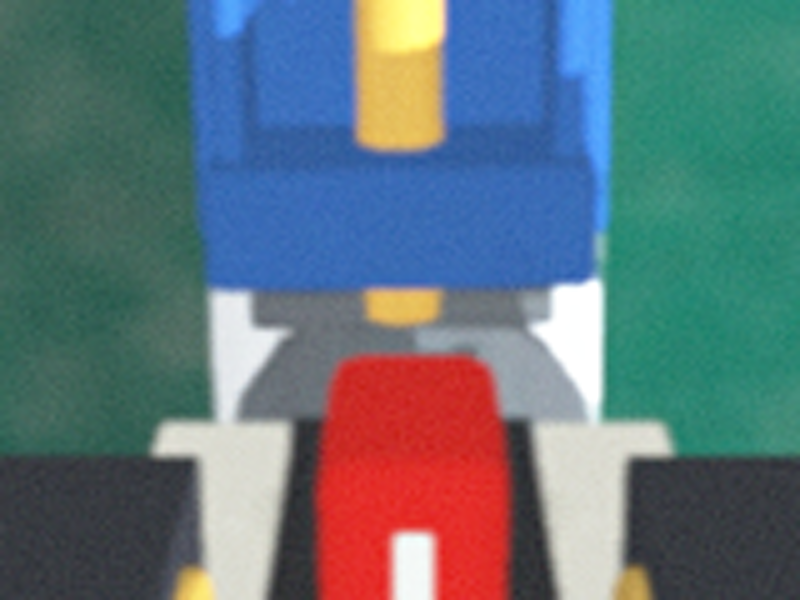

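The wrist view shows the collar (crop 240–585, row 330–420) against the dark pad (row 325), which is pushed back close to the block. Force is about 8 N. I'll unload slightly and release.

Call:
move_arm --increments '[{"jaw": -1, "dx": 0, "dy": 0, "dz": 0, "twist": 0}, {"jaw": -1, "dx": -0.001, "dy": 0, "dz": 0, "twist": 0}, {"jaw": -1, "dx": -0.001, "dy": 0, "dz": 0, "twist": 0}, {"jaw": -1, "dx": 0, "dy": 0, "dz": 0, "twist": 0}, {"jaw": -1, "dx": 0, "dy": 0, "dz": 0, "twist": 0}]'

```text
t: 27.0
eef_pos: [0.5651, -0.1027, 0.1222]
ee_rot: [-3.142, 0.0, -1.647]
force: [0.7, 5.0, 2.7]
width: 0.0158
gripper_force: 25.0
```

Call:
move_arm --increments '[{"jaw": -0.5, "dx": 0, "dy": 0, "dz": 0, "twist": 0}, {"jaw": -0.3, "dx": 0, "dy": 0, "dz": 0, "twist": 0}, {"jaw": -0.1, "dx": 0, "dy": 0, "dz": 0, "twist": 0}, {"jaw": -0.1, "dx": 0, "dy": 0, "dz": 0, "twist": 0}, {"jaw": -0.1, "dx": 0, "dy": 0, "dz": 0, "twist": 0}, {"jaw": -0.1, "dx": 0, "dy": 0, "dz": 0, "twist": 0}, {"jaw": -0.1, "dx": 0, "dy": 0, "dz": 0, "twist": 0}, {"jaw": -0.1, "dx": 0, "dy": 0, "dz": 0, "twist": 0}]' --force 10

```text
t: 27.67
eef_pos: [0.565, -0.1028, 0.1221]
ee_rot: [3.141, -0.0, -1.647]
force: [-0.3, 0.1, -0.7]
width: 0.0392
gripper_force: 0.0
```

Released; now up and clear.

Call:
move_arm --increments '[{"jaw": -0.1, "dx": 0, "dy": 0, "dz": -0.005, "twist": 0}, {"jaw": -0.1, "dx": 0, "dy": 0, "dz": -0.01, "twist": 0}, {"jaw": -0.1, "dx": 0, "dy": 0, "dz": -0.01, "twist": 0}, {"jaw": -0.1, "dx": 0, "dy": 0, "dz": -0.015, "twist": 0}, {"jaw": -0.1, "dx": 0, "dy": 0, "dz": -0.015, "twist": 0}, {"jaw": -0.1, "dx": 0, "dy": 0, "dz": -0.015, "twist": 0}, {"jaw": -0.1, "dx": 0, "dy": 0, "dz": -0.015, "twist": 0}, {"jaw": -0.1, "dx": 0, "dy": 0, "dz": -0.015, "twist": 0}, {"jaw": -0.1, "dx": 0, "dy": 0, "dz": -0.015, "twist": 0}, {"jaw": -0.1, "dx": 0, "dy": 0, "dz": 0, "twist": 0}, {"jaw": -0.1, "dx": 0, "dy": 0, "dz": 0, "twist": 0}]'

```text
t: 28.58
eef_pos: [0.5656, -0.1027, 0.2393]
ee_rot: [-3.138, 0.001, -1.647]
force: [0.0, 0.2, -0.7]
width: 0.0398
gripper_force: 0.0
```

Run:
```python
from h import *
st=arm.get_state();print({k:np.round(st[k],4) for k in ("t","eef_pos","force")})
for c in("wrist","side","scene"):
  im=arm.grab_frame(c);cv2.imwrite(f"pics/end_{c}.png",im)
  for n in("stud_grip","stop_angle"): print(c,n,[(np.round(d["position"],4).tolist(),round(d["score"],2)) for d in arm.pinpoint(c,n)])
w=cv2.imread("pics/end_wrist.png");p=project("wrist",[[.565,-.11,.05]])[0].astype(int)
s=cv2.imread("pics/end_side.png");q=project("side",[[.566,-.11,.06]])[0].astype(int)
cv2.imwrite("pics/end.png",np.hstack([cv2.resize(i[c[1]-r:c[1]+r,c[0]-r:c[0]+r],(400,400),interpolation=2) for i,c,r in((w,p,60),(s,q,40))]))
```

```text
{'t': np.float64(28.5833), 'eef_pos': array([ 0.5656, -0.1027,  0.2393]), 'force': array([ 0.035 ,  0.2193, -0.6658])}
wrist stud_grip [([0.4591, -0.0438, 0.0667], 0.85), ([0.5671, -0.1002, 0.0681], 0.75)]
wrist stop_angle [([0.5696, -0.1313, 0.0416], 0.81)]
side stud_grip [([0.495, 0.3506, 0.0623], 0.98), ([0.5636, -0.0985, 0.0724], 0.69), ([0.4597, -0.0492, 0.0701], 0.56)]
side stop_angle [([0.5629, -0.1296, 0.0423], 0.73)]
scene stud_grip [([0.4586, -0.0446, 0.0624], 0.89), ([0.4947, 0.3502, 0.0686], 0.74), ([0.5663, -0.0933, 0.0677], 0.69)]
scene stop_angle [([0.5618, -0.1315, 0.041], 0.88)]
```

Run:
```python
from h import *
import pickle
np.set_printoptions(precision=4,suppress=True)
c5=pickle.load(open("ci5.pkl","rb"))
print("pressed pad edge",onplane("w",[(240+290/5,196+325/5)],.0545,c5),"block top front",onplane("w",[(240+400/5,196+287/5)],.063,c5))
ci=arm.camera_info("wrist");im=cv2.imread("pics/end_wrist.png")
ys=np.arange(-.135,-.07,.0015)
for off in(0.011,-.011):
  P=np.array([[.572+.07*y+off,y,.0475] for y in ys]);uv=project("wrist",P,ci).round().astype(int)
  print(off,[(round(float(y)*1000,1),*im[v,u].tolist()) for y,(u,v) in zip(ys,uv)])
hsv=cv2.cvtColor(im,cv2.COLOR_BGR2HSV);r=(((hsv[...,0]<8)|(hsv[...,0]>172))&(hsv[...,1]>140)&(hsv[...,2]>60)).astype(np.uint8)
n,l,s,ce=cv2.connectedComponentsWithStats(r)
for k in range(1,n):
  if s[k,4]>150:
    v,u=np.nonzero(l==k);print(s[k],ce[k],cv2.minAreaRect(np.c_[u,v].astype(np.float32)))
    # white stripe inside
    x,y,w,h=s[k,:4];m=(im[y:y+h,x:x+w].min(2)>180);vv,uu=np.nonzero(m)
    if len(vv)>10:
      W=onplane("wrist",np.c_[uu+x,vv+y],.084,ci)[:,:2];C=W.mean(0);e=np.linalg.svd(W-C)[2][0];print("stripe",C,np.degrees(np.arctan2(e[1],e[0])))
```

```text
pressed pad edge [[ 0.5751 -0.1234  0.0545]] block top front [[ 0.5639 -0.1295  0.063 ]]
0.011 [(-135.0, 239, 147, 76), (-133.5, 238, 147, 75), (-132.0, 239, 147, 77), (-130.5, 240, 150, 78), (-129.0, 237, 145, 80), (-127.5, 226, 207, 196), (-126.0, 226, 223, 217), (-124.5, 141, 137, 130), (-123.0, 112, 106, 97), (-121.5, 156, 149, 140), (-120.0, 165, 156, 146), (-118.5, 222, 217, 211), (-117.0, 199, 196, 191), (-115.5, 157, 152, 149), (-114.0, 113, 107, 101), (-112.5, 109, 104, 98), (-111.0, 113, 105, 103), (-109.5, 116, 111, 102), (-108.0, 119, 115, 107), (-106.5, 114, 108, 100), (-105.0, 112, 107, 97), (-103.5, 113, 110, 100), (-102.0, 115, 109, 103), (-100.5, 114, 107, 101), (-99.0, 118, 110, 102), (-97.5, 113, 110, 102), (-96.0, 114, 110, 102), (-94.5, 112, 108, 99), (-93.0, 115, 108, 100), (-91.5, 122, 114, 103), (-90.0, 109, 102, 98), (-88.5, 114, 110, 102), (-87.0, 143, 140, 132), (-85.5, 255, 255, 255), (-84.0, 255, 255, 255), (-82.5, 255, 255, 255), (-81.0, 255, 255, 255), (-79.5, 255, 255, 254), (-78.0, 255, 255, 254), (-76.5, 255, 255, 254), (-75.0, 255, 255, 254), (-73.5
[... 757 characters left out ...]
 215), (-93.0, 155, 147, 211), (-91.5, 155, 145, 201), (-90.0, 161, 153, 201), (-88.5, 159, 150, 201), (-87.0, 159, 149, 200), (-85.5, 160, 153, 200), (-84.0, 184, 176, 213), (-82.5, 214, 205, 227), (-81.0, 231, 227, 236), (-79.5, 231, 227, 236), (-78.0, 230, 228, 235), (-76.5, 230, 228, 236), (-75.0, 232, 229, 236), (-73.5, 229, 226, 235), (-72.0, 229, 226, 232), (-70.5, 230, 227, 235)]
[313 216  22  54 867] [323.4879 240.7832] ((323.5, 242.5), (53.0, 21.0), 90.0)
stripe [ 0.5638 -0.0988] 85.65629128837104
[422 267  71  21 819] [461.3736 279.6276] ((457.13629150390625, 276.6405334472656), (70.00709533691406, 19.79765510559082), 0.8814040422439575)
stripe [ 0.4737 -0.0736] -174.5797103710071
```

The stripe gives the bar at 85.7° against the rail's 86°. The stud is about 31 mm from the stop face, and the pad is still pushed in about 5 mm, so it is in contact. Handing in.

```bash
python3 -c "
from station import arm
print(arm.job_done())"
```

```text
the job is handed in; nothing more can be done
None
```

The job is handed in, with no verdict shown: the stud is seated in the slot, turned a quarter turn clockwise and pressed against the pad at about 8 N wrist force (the pad's own share was not measured). It was then released standing, with the pad still about 5 mm in, which I take to mean it is still touching.

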